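Pack the cutter cassettes for sharpening

TASK

Send the cutter cassettes off for sharpening: press each cassette in the dock down until its latch trips, draw it out as it springs up, and stack them all flat and squarely in the pocket between the carton's corner blocks. Then lay the thin cover board squarely on the stack, fold the carton's short flap fully down and then the long flap over it. Also press every emptied dock platform back down until it latches, so that all three are down, and do not knock over the little wooden cup.

Things in the scene. Friction and masses are not known exactly. Their poses are not given: they have to be found in the camera images.
- cassette_a: flat wooden cutter cassette, 48 x 102 x 24 mm (x, y, z), a plain block with a darker inlay on top, about 0.12 kg; origin at the centre of its underside, z up, y along its length. The cassettes are identical. It starts latched down in a dock bay with its top flush with the dock's top face; some cassettes may be absent (None), their bays are then empty.
- cassette_b: flat wooden cutter cassette, 48 x 102 x 24 mm (x, y, z), a plain block with a darker inlay on top, about 0.12 kg; origin at the centre of its underside, z up, y along its length. The cassettes are identical. It starts latched down in a dock bay with its top flush with the dock's top face; some cassettes may be absent (None), their bays are then empty.
- cassette_c: flat wooden cutter cassette, 48 x 102 x 24 mm (x, y, z), a plain block with a darker inlay on top, about 0.12 kg; origin at the centre of its underside, z up, y along its length. The cassettes are identical. It starts latched down in a dock bay with its top flush with the dock's top face; some cassettes may be absent (None), their bays are then empty.
- board: cover board: thin pale wooden board, 48 x 102 x 10 mm (x, y, z; either face may lie up), with two thin darker strips across it, about 0.035 kg, lying flat on the bench behind the carton; origin at the centre of its underside, y along its length
- dock: plywood dock, fixed to the bench, 236 x 138 x 70 mm (x, y, z); origin at the centre of its underside, on the bench top. Three bays 52 x 106 mm, open at the top, side by side along its x, 78 mm apart; a cassette lies in a bay along the dock's y, with 2 mm play all round.
- bay0 (a point): centre of the mouth of dock bay 0, level with the dock's top face, 70 mm over the bench (bays 0, 1, 2 lie at dock x = -78, 0, +78 mm; cassettes a, b, c start in bays 0, 1, 2)
- eject0 (a joint): height (m) of the spring platform (48 x 98 mm) in bay 0: 0 latched down (its top 24 mm below the dock's top face, so a cassette on it is flush), -0.008 pressed to the hard stop, +0.017 sprung up (a cassette stands 17 mm proud, its lower 7 mm still in the bay). Push-push latch: press a latched platform, or the cassette on it, down to the stop (at least 7 mm, about 4 N) and let go, and it springs up; press a sprung-up one down to the stop and let go, and it latches at 0.
- bay1 (a point): centre of the mouth of dock bay 1, level with the dock's top face, 70 mm over the bench (bays 0, 1, 2 lie at dock x = -78, 0, +78 mm; cassettes a, b, c start in bays 0, 1, 2)
- eject1 (a joint): height (m) of the spring platform (48 x 98 mm) in bay 1: 0 latched down (its top 24 mm below the dock's top face, so a cassette on it is flush), -0.008 pressed to the hard stop, +0.017 sprung up (a cassette stands 17 mm proud, its lower 7 mm still in the bay). Push-push latch: press a latched platform, or the cassette on it, down to the stop (at least 7 mm, about 4 N) and let go, and it springs up; press a sprung-up one down to the stop and let go, and it latches at 0.
- bay2 (a point): centre of the mouth of dock bay 2, level with the dock's top face, 70 mm over the bench (bays 0, 1, 2 lie at dock x = -78, 0, +78 mm; cassettes a, b, c start in bays 0, 1, 2)
- eject2 (a joint): height (m) of the spring platform (48 x 98 mm) in bay 2: 0 latched down (its top 24 mm below the dock's top face, so a cassette on it is flush), -0.008 pressed to the hard stop, +0.017 sprung up (a cassette stands 17 mm proud, its lower 7 mm still in the bay). Push-push latch: press a latched platform, or the cassette on it, down to the stop (at least 7 mm, about 4 N) and let go, and it springs up; press a sprung-up one down to the stop and let go, and it latches at 0.
- carton: open cardboard carton, fixed to the bench, outside 120 x 114 mm (x, y), walls 3 mm, rim 87 mm over the bench; origin at the centre of its underside. Inside it, four wooden corner blocks (30 x 16 mm, tops 84 mm over the bench) leave a pocket 54 x 108 mm (x, y) for cassettes and board lying along the carton's y, 3 mm play; on both long sides of the pocket, between the blocks, there is a space for fingers 30 mm wide in x and 76 mm long in y.
- pocket (a point): centre of the pocket's floor, 4 mm above the bench top; axes as the carton's
- flap_short (a joint): angle (rad) of the 50 mm long, shorter end flap, hinged along x at the carton's +y end, 57 mm from the carton's centre and 88.5 mm over the bench: 0 = closed (flat over the carton), 1.57 = straight up, more = leaning outward; stiff cardboard hinge, stays where it is left (about 0.6 N at its edge to fold). Flap 120 mm wide, 3 mm thick.
- flap_long (a joint): angle (rad) of the 75 mm long, longer end flap, hinged along x at the carton's -y end, 57 mm from the carton's centre and 92.5 mm over the bench; same meaning of the values. Closed, it overlaps the closed short flap; if it is closed first it blocks the short one.
- flap_short_edge (a point): middle of the free edge of the short flap
- flap_long_edge (a point): middle of the free edge of the long flap
- cup_b: bystander: small turned wooden cup, 68 mm across, 48 mm high, standing on the bench to the right behind the carton; origin at the centre of its underside, z up
Things that resemble listed ones, but are neither listed nor needed, are in the scene too. Of the things that look like the board, the largest one is meant.

How it is judged (in metres and radians):
On the way, in this order (a step that is already met when the one before it is completed fails the run):
1. all cassettes lie stacked squarely in the carton's pocket (horizontal distance between each of cassette_a, cassette_b, cassette_c and pocket below 0.008 m and angle between the y axis of each of cassette_a, cassette_b, cassette_c and the y axis of carton, either way round below 0.08 rad and angle between the z axis of each of cassette_a, cassette_b, cassette_c and the z axis of carton, either way round below 0.06 rad and z of cassette_a in the frame of pocket between -0.004 and 0.053 m and linear speed of each of cassette_a, cassette_b, cassette_c below 0.03 m/s and z of cassette_b in the frame of pocket between -0.004 and 0.053 m and z of cassette_c in the frame of pocket between -0.004 and 0.053 m), for 0.2 s.
2. the cover board lies squarely on top of the stack (all of step 1 and horizontal distance between board and pocket below 0.01 m and angle between the y axis of board and the y axis of carton, either way round below 0.1 rad and angle between the z axis of board and the z axis of carton, either way round below 0.07 rad and z of board in the frame of pocket below 0.085 m and linear speed of board below 0.03 m/s and z of board in the frame of cassette_a above 0.02 m and z of board in the frame of cassette_b above 0.02 m and z of board in the frame of cassette_c above 0.02 m), for 0.2 s.
3. the short flap is folded down while the long flap is still open (value of joint flap_short below 0.07 rad and value of joint flap_long above 0.6 rad), for 0.1 s.
4. the long flap is folded down over it (value of joint each of flap_short, flap_long below 0.07 rad), for 0.2 s.
At the end, for the whole second after the job is handed in: Every cassette present lies flat in the pocket, within 8 mm and 0.08 rad of square; the board lies flat above them, within 10 mm and 0.10 rad; all at rest; both flaps closed to within 0.07 rad; all three dock platforms latched down, within 4 mm of 0; the wooden cup stands (all of step 2 and all of step 4 and angle between cup_b's own z axis and vertical below 0.3 rad and value of joint eject0 between -0.004 and 0.004 m and value of joint eject1 between -0.004 and 0.004 m and value of joint eject2 between -0.004 and 0.004 m); the robot touches nothing.
It fails at once if the wooden cup is knocked over (angle between cup_b's own z axis and vertical above 0.6 rad).
Of cassette_a, cassette_b, cassette_c only 2 to 3 are there at a start; the rules pass over those that are not, and their reading is None.
At some moment in a run one of board may be knocked a few centimetres aside while the robot is not near it.
It also fails if it takes over 208 s, if anything falls off the work surface, if the arm or the gripper's body presses on something with over 40 N, if the wrist force passes 120 N, or if a joint passes its speed limit or range.

ROBOT

A 6-joint arm with a two-finger parallel gripper is mounted at the origin on a cart in front of the work surface, level with it; the furniture and walls round the work are solid. World frame = base frame: x ahead of the robot, y to its left, z up, the work surface at z = 0. Lengths are in mm, angles in rad, forces in N, time in s.
With the tool pointing down it reaches from about 300 to 775 mm from the base axis. Payload 14.6 kg.
Tool frame: the origin (TCP) lies between the finger pads; the fingertips stand 19 mm ahead of it and the grasp point (between the pads) is the TCP (manip.tcp_to_tips is the distance from the TCP to the fingertips, in mm); x points along the fingers, z is the direction in which the jaws open and shut, and the axes are right-handed (so a half turn about x gives the same grasp; the last joint's range is limited). The gripper opens to 94 mm and grips with 3 to 60 N. Pads are 16 mm wide; open, the fingers measure 119 mm over their backs; the gripper's body (75 mm by 177 mm) begins 78 mm behind the grasp point.
Start: joints at [-1.396, 0.3, 1.521, -0, 1.321, -0.067], TCP at [131.691, -533.991, 224.446] pointing down, gripper open.
Joint ranges: [-3.03, 3.03], [-0.79, 2.21], [0.23, 2.52], [-1.04, 4.18], [0, 3.07], [-2.55, 2.55]. Speed limits (rad/s): [2.22, 2.22, 2.57, 3.14, 3.14, 3.14].

INTERFACE

Orientations are given as [roll, pitch, yaw] about the fixed x, y, z axes, in that order (R = Rz(yaw) Ry(pitch) Rx(roll)).
In Python, from cell import manip gives the robot as it stands.
- The arm moves only by the tool jog_arm, never from a script. Its argument "moves" is a list that holds one entry, the list of rows, each a list of 6 numbers: the shift along the world's x, y, z in mm, then the turn, a rotation vector about the world's x, y, z in degrees. In form: [[[dx, dy, dz, wx, wy, wz], ...]]. A call has 1 to 5 rows; each row shifts and turns the pose as measured when the row begins; what a row does not reach is not made up. A row lasts 1/10 s, in which the tool goes at most 50 mm and 8.59 degrees, less where a joint would pass 70% of its speed; a pose out of reach is approached as far as the arm can. A call is refused whole if a number of a shift passes 50 or a number of a turn 8.59, either way. A call with a gripper value outside its range is refused whole. "gripper" is the opening, from -1 (shut) to 1 (fully open), set as the call begins (left out, the last holds). The fingers move at their own pace and stop on an object; "squeeze" is the grip in N (left out, the last holds). Time passes only in rows, so rows that do not move let the fingers close. It gives the time, the measured TCP pose, the force and the opening at its end, in the units of the state.
- manip.read_state(): the state, without advancing time (a new reading comes with each control period).
- manip.camera(name): name is "side" or "top"; returns (picture, depth): 384x512x3 uint8, blue, green, red; 384x512 float32, mm along the optical axis (not along the pixel's ray), 0 where there is no reading.
- manip.camera_params(name): a dict with "fx", "fy", "cx", "cy" (pixels), "rvec" (rotation vector, rad) and "tvec" (3), from world to camera coordinates, as OpenCV has them. Camera axes: x right, y down, z forward; pixel columns grow to the right and rows downward; lengths in mm; the calibration is good to about 2 mm. A picture is of the moment at which its call begins. camera_params takes no time and is no camera call.
- manip.sign_off(): hands the job in, once; it reports no verdict.
The state is a dict: "clock": time; "joints": joint angles; "qd": joint speeds; "effort": joint torques, N m; "eef_pos": TCP position; "eef_rot": TCP orientation; "wrist_force": force on the tool from outside, world axes, zero at the start; "moment": the same for the moment, N m; "finger_gap": finger opening in mm.
Only numpy, scipy, OpenCV 4.12 (cv2) and the standard library are available. Lean on these libraries where they do the work, as an engineer would, in place of code of your own. Each camera call takes 0.05 s, during which the arm holds its last target. There are 200 camera calls.

## Working session

There is one attempt and no reset: what is moved stays moved. The work goes in short steps, Python scripts to look and compute and a tool call to move; the robot and the scene stay as the last step left them, time stands still between calls to the robot, and variables do not carry over. Pictures are saved under pics/ and viewed, about 12 in all and at most 16, crops included, and the job is handed in when it is done.

Besides the shell and the picture viewer there is one more tool, called as name(argument=value, ...), one argument or row to a line, values as JSON. jog_arm: Moves the arm, as the interface text tells. Its arguments: {"type":"object","properties":{"moves":{"type":"array","items":{"type":"array","items":{"type":"array","items":{"type":"number"}}}},"gripper":{"type":"number"},"squeeze":{"type":"number"}},"required":["moves"]}

```bash
ls; mkdir -p pics
cat > h.py <<'E'
import numpy as np, cv2
from cell import manip
def cam(n):
    p=manip.camera_params(n); R=cv2.Rodrigues(np.array(p['rvec'],float))[0]; t=np.array(p['tvec'],float).ravel()
    return p,R,t
def cloud(n,depth):
    p,R,t=cam(n); v,u=np.mgrid[:depth.shape[0],:depth.shape[1]]
    c=np.stack([(u-p['cx'])/p['fx']*depth,(v-p['cy'])/p['fy']*depth,depth],-1)
    return (c-t)@R
def ray(n,u,v,z):
    p,R,t=cam(n); d=R.T@np.array([(u-p['cx'])/p['fx'],(v-p['cy'])/p['fy'],1.]); o=-R.T@t
    return o+d*(z-o[2])/d[2]
E
python3 - <<'E'
from h import *
for n in('side','top'):
    im,d=manip.camera(n); cv2.imwrite(f'pics/{n}0.png',im); np.save(f'pics/{n}0.npy',d)
    p,R,t=cam(n); print(n,p['fx'],-R.T@t,R[2])
print(manip.read_state())
E
```

```text
pics
side 368.5081091761618 [558.75764961 691.80547413 567.37981267] [-0.01322744 -0.83928865 -0.54352516]
top 427.33651926288377 [ 461.03111901 -101.02509365 1108.05701212] [ 0.08643168  0.02020796 -0.99605281]
{'clock': 0.1, 'joints': array([-1.39559005e+00,  3.00385249e-01,  1.52152329e+00, -2.72955944e-06,
        1.32068655e+00, -6.66153277e-02]), 'qd': array([ 9.04521809e-05, -2.30796112e-03, -9.70435036e-04,  5.95111420e-04,
       -4.71468477e-04,  7.29453400e-04]), 'effort': array([ 1.90665487e-03, -5.32640326e+01, -3.53281689e+01,  7.09290965e-02,
        2.34555721e-02, -5.54957091e-05]), 'eef_pos': array([ 131.66017279, -533.78766836,  223.95785634]), 'eef_rot': array([3.07761485, 1.56979389, 1.74864081]), 'wrist_force': array([0.21724944, 0.3026436 , 0.45415349]), 'moment': array([-0.03500603,  0.03076385, -0.07946147]), 'finger_gap': 94.19504802946622}
```

View pics/top0.png

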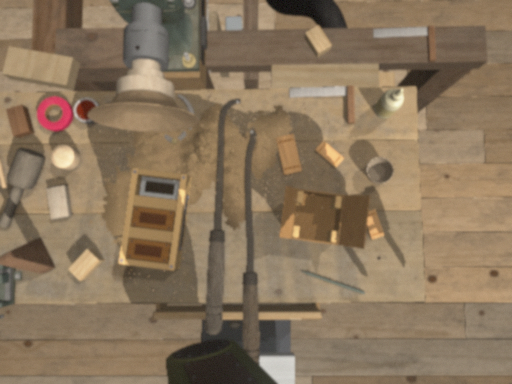

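View pics/side0.png

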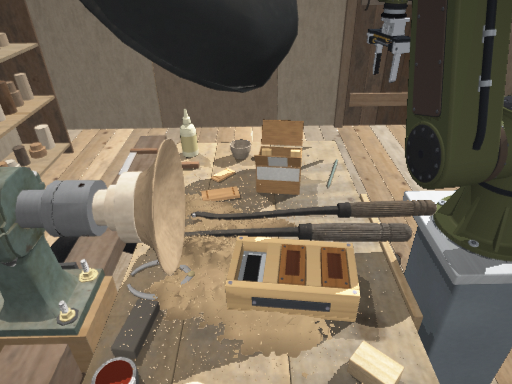

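The top view shows the dock at (153,220), with cassettes at (154,218) and (151,251) and an empty bay at (159,187). The carton is at (325,217) and the cup at (379,170). Board candidates are (289,154), (330,153) and (374,224); the largest is (289,154).

```bash
cat > m.py <<'E'
from h import *
im=cv2.imread('pics/top0.png'); d=np.load('pics/top0.npy'); C=cloud('top',d); np.save('pics/C.npy',C)
def rect(mask,name):
    n,l,s,c=cv2.connectedComponentsWithStats(mask.astype(np.uint8))
    for i in range(1,n):
        if s[i,4]<60: continue
        P=C[l==i]; r=cv2.minAreaRect(P[:,:2].astype(np.float32))
        print(name,c[i].round(),'ctr',np.round(r[0],1),'size',np.round(r[1],1),'ang',round(r[2],1),'z',np.percentile(P[:,2],[5,50,95]).round(1))
z=C[...,2]; u=np.arange(512)[None,:]+0*z
v=np.arange(384)[:,None]+0*z
dk=(u>100)&(u<205)&(v>155)&(v<285)
rect(dk&(z>55)&(z<85),'dock'); rect(dk&(z>30)&(z<60),'bay')
g=(u>265)&(u<400)&(v>130)&(v<190)
rect(g&(z>5)&(z<16),'low'); rect(g&(z>30)&(z<60),'cup')
ct=(u>265)&(u<400)&(v>180)&(v<260)
rect(ct&(z>76)&(z<96),'rim');rect(ct&(z>100),'flaps');rect(ct&(z>5)&(z<16),'low2');rect(ct&(z<12)&(z>0),'floor')
cv2.imwrite('pics/crop.png',np.hstack([cv2.resize(im[160:280,105:205],None,fx=4,fy=4,interpolation=cv2.INTER_CUBIC),cv2.resize(im[130:250,270:370+0],None,fx=4,fy=4,interpolation=cv2.INTER_CUBIC)]))
for (a,b) in [(159,187),(154,218),(151,251),(289,154),(310,217),(324,217),(290,205),(350,220),(324,200),(324,236)]: print(a,b,C[b,a].round(1))
E
python3 m.py
```

```text
dock [153. 224.] ctr [494.6 182.1] size [140.6 239.8] ang 82.5 z [66.  70.8 74.1]
bay [158. 186.] ctr [571.5 176. ] size [102.5  51.1] ang 82.7 z [41.9 47.8 52. ]
bay [183. 222.] ctr [482.9 113.3] size [  5.2 233.1] ang 82.4 z [31.3 46.2 57.8]
low [285. 150.] ctr [ 664.7 -134.6] size [122.7  82.4] ang 12.0 z [ 6.1  9.9 13.4]
low [329. 153.] ctr [ 660.2 -260.5] size [70.9 37.8] ang 49.4 z [ 5.5  7.7 11.1]
low [377. 171.] ctr [ 609.8 -379.3] size [47.3 43.5] ang 42.5 z [ 6.4 10.5 14.4]
cup [381. 169.] ctr [ 609.4 -377.5] size [66.5 65.6] ang 1.8 z [31.6 44.7 50.8]
rim [318. 215.] ctr [ 493.5 -214.6] size [120.9 120. ] ang 81.8 z [80.8 85.9 94.5]
flaps [287. 211.] ctr [ 504.2 -142.3] size [ 46.  120.4] ang 68.9 z [101.6 118.1 132.3]
flaps [355. 220.] ctr [ 495.7 -215.2] size [212.7 120. ] ang 80.0 z [102.6 128.5 151.4]
low2 [316. 218.] ctr [ 493.3 -217.9] size [103.8 114.3] ang 81.7 z [5.1 6.5 9.7]
low2 [374. 225.] ctr [ 474.5 -366.7] size [71.1 36.6] ang 20.8 z [ 5.7  8.2 11.4]
floor [339. 223.] ctr [ 485.8 -264.8] size [344.  201.4] ang 89.4 z [0.2 2.1 7.3]
floor [315. 217.] ctr [ 493.2 -217.9] size [103.9 114.2] ang 81.7 z [1.8 5.  8.6]
159 187 [570.3 173.8  49.3]
154 218 [492.2 178.7  73.7]
151 251 [412.7 184.9  74. ]
289 154 [ 656.7 -154.2   11.6]
310 217 [ 493.3 -206.2    4.6]
324 217 [ 493.1 -242.4    2.7]
290 205 [ 518.3 -149.8  115.2]
350 220 [ 482.4 -287.8  114.9]
324 200 [ 536.8 -243.1    4.4]
324 236 [ 444.4 -241.2    3.8]
```

View pics/crop.png

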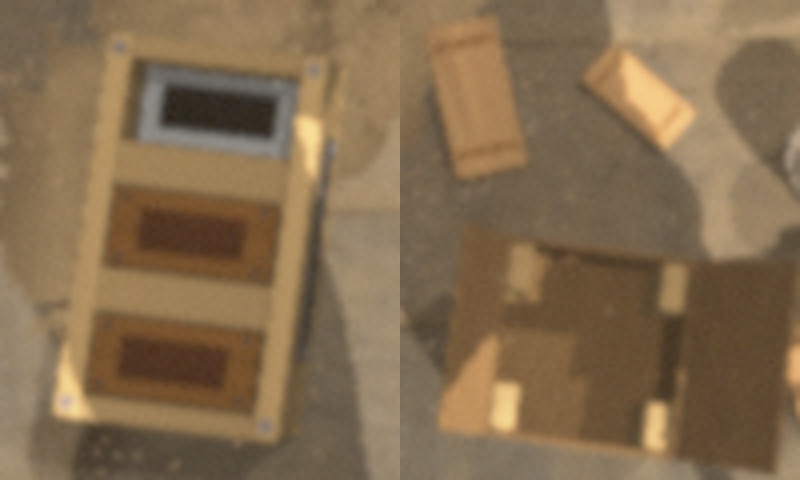

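```bash
cat >> h.py <<'E'
from scipy.spatial.transform import Rotation as Ro
def st():
    s=manip.read_state(); R=Ro.from_euler('xyz',s['eef_rot']).as_matrix(); return s,R
def togo(x,y,z,jaw):   # jaw: direction of the jaw axis in the world, deg (mod 180)
    s,R=st(); a=np.degrees(np.arctan2(R[1,2],R[0,2])); k=round((a-jaw)/180); j=np.radians(jaw+180*k)
    zt=np.array([np.cos(j),np.sin(j),0]); xt=np.array([0,0,-1.]); T=np.column_stack([xt,np.cross(zt,xt),zt])
    print('t',round(s['clock'],1),'pos',s['eef_pos'].round(1),'jaw',round(a,1),'F',s['wrist_force'].round(1),'gap',round(s['finger_gap'],1),'j6',s['joints'][5].round(2))
    print('shift',(np.array([x,y,z])-s['eef_pos']).round(1),'turn',np.degrees(Ro.from_matrix(T@R.T).as_rotvec()).round(2))
def crect(n,mask,z,name,amin=60):
    cs,_=cv2.findContours(mask.astype(np.uint8),cv2.RETR_EXTERNAL,cv2.CHAIN_APPROX_NONE)
    for c in cs:
        if cv2.contourArea(c)<amin: continue
        P=np.array([ray(n,u,v,z)[:2] for u,v in c[:,0]],np.float32); r=cv2.minAreaRect(P); M=cv2.moments(P.reshape(-1,1,2)) 
        print(n,name,c[:,0].mean(0).round(),'ctr',np.round(r[0],1),'cm',round(M['m10']/M['m00'],1),round(M['m01']/M['m00'],1),'size',np.round(r[1],1),'ang',round(r[2],1))
E
python3 - <<'E'
from h import *
im=cv2.imread('pics/top0.png');C=np.load('pics/C.npy'); z=C[...,2]
h=cv2.cvtColor(im,cv2.COLOR_BGR2HSV)
for p in [(130,218),(154,218),(138,200),(154,235),(289,154),(289,170),(300,150),(275,154),(280,165)]: print(p,h[p[1],p[0]])
v,u=np.mgrid[:384,:512]
dk=(u>115)&(u<190)&(v>165)&(v<275)
m=dk&(h[...,1]>135)
crect('top',cv2.morphologyEx(m.astype(np.uint8),cv2.MORPH_OPEN,np.ones((3,3))),70,'cass')
# board in depth
b=(u>272)&(u<306)&(v>128)&(v<180)&(z>5)
crect('top',b,10,'boardz')
b=(u>272)&(u<306)&(v>128)&(v<180)&(h[...,1]>95)
crect('top',cv2.morphologyEx(b.astype(np.uint8),cv2.MORPH_OPEN,np.ones((3,3))),10,'boardc')
# carton blocks in carton frame
c0=np.array([493.5,-216]);a=np.radians(-8.3);ex=np.array([np.cos(a),np.sin(a)]);ey=np.array([-ex[1],ex[0]])
q=(C[...,:2]-c0);X=q@ex;Y=q@ey
for sx in(-1,1):
  for sy in(-1,1):
    k=(z>70)&(z<98)&(sx*X>15)&(sx*X<53)&(sy*Y>28)&(sy*Y<53)
    print(sx,sy,k.sum(),'inner x',np.percentile(sx*X[k],[1,5]).round(1),'inner y',np.percentile(sy*Y[k],[1,5]).round(1))
k=(z>75)&(z<100)&(abs(Y)<35)&(abs(X)>48)&(abs(X)<70)
print('walls x',[np.percentile(X[k&(s*X>0)],[2,50,98]).round(1) for s in(-1,1)], 'slope',[np.polyfit(Y[k&(s*X>0)],X[k&(s*X>0)],1).round(3) for s in(-1,1)])
for s in(-1,1):
  k=(z>88)&(abs(X)<50)&(s*Y>50)&(s*Y<130); zz=z[k];yy=s*Y[k]
  print('flap',s,k.sum(),np.polyfit(yy,zz,1).round(2),yy.min(),yy.max(),np.percentile(zz,[2,98]))
for (a_,b_) in [(250,170),(250,140),(240,130),(218,170)]: print('gouge',C[b_,a_].round(0))
E
```

```text
(130, 218) [ 18 114 163]
(154, 218) [ 11 135  83]
(138, 200) [ 17 112 162]
(154, 235) [ 18 110 158]
(289, 154) [ 16 125 174]
(289, 170) [ 15 125 172]
(300, 150) [ 17  86 122]
(275, 154) [ 17  94 125]
(280, 165) [17 88 98]
top cass [149. 250.] ctr [414.4 193.3] cm 414.3 192.9 size [101.9  46.9] ang 82.3
top cass [154. 218.] ctr [492.  182.9] cm 491.8 183.3 size [101.1  47.3] ang 82.9
top boardz [286. 149.] ctr [ 666.9 -145. ] cm 665.1 -149.2 size [124.   60.2] ang 11.9
top boardc [286. 151.] ctr [ 665.5 -145. ] cm 664.8 -148.3 size [126.5  64.3] ang 11.5
-1 -1 83 inner x [25.4 28.3] inner y [37.  37.4]
-1 1 65 inner x [27.9 28.8] inner y [39.4 39.9]
1 -1 86 inner x [27.2 28.3] inner y [36.6 36.9]
1 1 65 inner x [26.8 27.5] inner y [39.2 40.1]
walls x [array([-60. , -58.5, -57.2]), array([56.6, 57.9, 59.8])] slope [array([-3.0000e-03, -5.8591e+01]), array([-4.0000e-03,  5.7895e+01])]
flap -1 1153 [ 1.25 25.43] 52.73564445143079 103.87566728546565 [ 92.02378769 152.92385909]
flap 1 1368 [   24.18 -1557.75] 50.630972622849946 109.08355061426872 [  90.95314206 1108.05701212]
gouge [616. -53.  14.]
gouge [696. -53.   8.]
gouge [724. -27.   2.]
gouge [615.  29.  23.]
```

Run:
```python
from h import *
togo(492,183,150,-7.5)
im=cv2.imread('pics/top0.png');h=cv2.cvtColor(im,cv2.COLOR_BGR2HSV);v,u=np.mgrid[:384,:512]
for s in (105,112):
  b=(u>272)&(u<306)&(v>128)&(v<180)&(h[...,1]>s)&(h[...,2]>135)
  crect('top',cv2.morphologyEx(b.astype(np.uint8),cv2.MORPH_OPEN,np.ones((3,3))),10,'board')
```

```text
t 0.1 pos [ 131.7 -533.8  224. ] jaw -76.1 F [0.2 0.3 0.5] gap 94.2 j6 -0.07
shift [360.3 716.8 -74. ] turn [-4.000e-02 -4.000e-02  6.864e+01]
top board [288. 153.] ctr [ 659.1 -152.3] cm 659.4 -152.1 size [103.9  49.6] ang 13.9
top board [288. 154.] ctr [ 657.5 -152.5] cm 657.7 -152.3 size [100.6  47.3] ang 13.0
```

jog_arm(
  moves=[
    [[20,40,0,0,0,0],[20,40,0,0,0,0],[20,40,0,0,0,0],[20,40,0,0,0,0],[20,40,0,0,0,0]],
  ],
  gripper=-1,
)

```text
clock: 0.6
eef_pos: [231.3, -329.0, 220.7]
eef_rot: [-3.068, 1.565, 1.88]
wrist_force: [1.5, -0.6, -0.2]
finger_gap: 57.1
```

jog_arm(
  moves=[
    [[20,45,2,0,0,8],[20,45,0,0,0,8],[20,45,0,0,0,8],[20,45,0,0,0,8],[20,45,0,0,0,8]],
  ],
)

```text
clock: 1.1
eef_pos: [330.1, -99.2, 222.5]
eef_rot: [-3.131, 1.566, 2.535]
wrist_force: [1.0, -0.6, -0.3]
finger_gap: 17.0
```

jog_arm(
  moves=[
    [[30,45,0,0,0,8],[30,45,0,0,0,8],[30,45,0,0,0,8],[30,45,0,0,0,4],[30,45,0,0,0,0]],
  ],
)

```text
clock: 1.6
eef_pos: [465.9, 111.3, 222.7]
eef_rot: [3.127, 1.568, 3.028]
wrist_force: [1.1, -0.3, 0.4]
finger_gap: 0.5
```

```bash
python3 -c "
from h import *
togo(492,183,150,-7.5)"
```

```text
t 1.6 pos [465.9 111.3 222.7] jaw -5.7 F [ 1.1 -0.3  0.4] gap 0.5 j6 0.26
shift [ 26.1  71.7 -72.7] turn [-0.02 -0.13 -1.81]
```

jog_arm(
  moves=[
    [[13,36,-30,0,0,-0.9],[13,36,-30,0,0,-0.9],[0,0,-30,0,0,0],[0,0,-15,0,0,0],[0,0,0,0,0,0]],
  ],
)

```text
clock: 2.1
eef_pos: [493.0, 191.5, 112.2]
eef_rot: [-2.972, 1.567, -3.097]
wrist_force: [-0.1, 0.6, 0.5]
finger_gap: 0.3
```

Run:
```python
from h import *
togo(492,183,81,-7.5)
im,d=manip.camera('side'); t,d2=manip.camera('top')
cv2.imwrite('pics/s1.png',np.hstack([cv2.resize(im[180:330,200:400],None,fx=2,fy=2,interpolation=cv2.INTER_CUBIC),cv2.resize(t[160:285,100:200],(400,300))[:300]]))
```

```text
t 2.1 pos [493.  191.5 112.2] jaw -7.2 F [-0.1  0.6  0.5] gap 0.3 j6 0.43
shift [ -1.   -8.5 -31.2] turn [ 0.01 -0.2  -0.33]
```

View pics/s1.png

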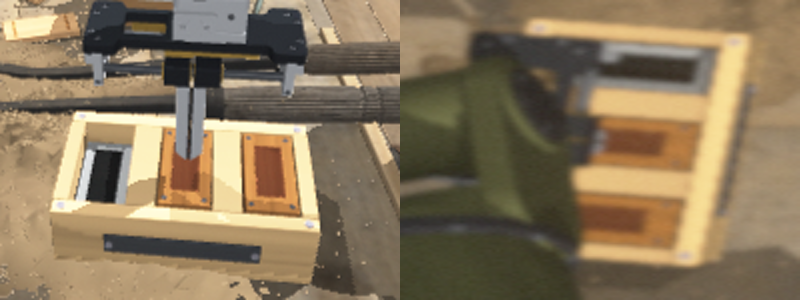

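jog_arm(
  moves=[
    [[-1,-8.5,0,0,0,0],[0,0,-15,0,0,0],[0,0,-8,0,0,0],[0,0,-5,0,0,0],[0,0,-3,0,0,0]],
  ],
)

```text
clock: 2.7
eef_pos: [495.2, 180.6, 88.3]
eef_rot: [0.495, 1.562, 0.368]
wrist_force: [-2.5, 1.3, 4.3]
finger_gap: 0.5
```

jog_arm(
  moves=[
    [[0,0,0,0,0,0]],
  ],
)

```text
clock: 2.8
eef_pos: [495.2, 180.6, 88.6]
eef_rot: [0.519, 1.562, 0.391]
wrist_force: [-1.6, 0.5, 3.9]
finger_gap: 0.5
```

jog_arm(
  moves=[
    [[0,0,-4,0,0,0],[0,0,-4,0,0,0],[0,0,-4,0,0,0]],
  ],
)

```text
clock: 3.1
eef_pos: [496.2, 180.6, 80.4]
eef_rot: [0.443, 1.559, 0.316]
wrist_force: [-27.8, -8.6, 72.8]
finger_gap: 0.2
```

jog_arm(
  moves=[
    [[0,0,-4,0,0,0]],
  ],
)

```text
clock: 3.2
eef_pos: [496.4, 180.8, 80.3]
eef_rot: [0.428, 1.558, 0.301]
wrist_force: [-34.1, -9.8, 72.7]
finger_gap: 0.6
```

jog_arm(
  moves=[
    [[0,0,10,0,0,0],[0,0,15,0,0,0],[-2,1,20,0,0,0],[0,0,10,0,0,0],[0,0,0,0,0,0]],
  ],
  gripper=0.7,
)

```text
clock: 3.7
eef_pos: [494.9, 181.8, 138.6]
eef_rot: [0.387, 1.555, 0.261]
wrist_force: [0.2, 0.1, -0.3]
finger_gap: 37.1
```

Run:
```python
from h import *
togo(492,183,92,-7.5)
im,d=manip.camera('side')
h=cv2.cvtColor(im,cv2.COLOR_BGR2HSV);v,u=np.mgrid[:384,:512]
cv2.imwrite('pics/s2.png',cv2.resize(im[180:330,200:400],None,fx=3,fy=3,interpolation=cv2.INTER_CUBIC))
```

```text
t 3.7 pos [494.9 181.8 138.6] jaw -7.2 F [ 0.2  0.1 -0.3] gap 37.1 j6 0.41
shift [ -2.9   1.2 -46.6] turn [-0.23  0.86 -0.26]
```

View pics/s2.png

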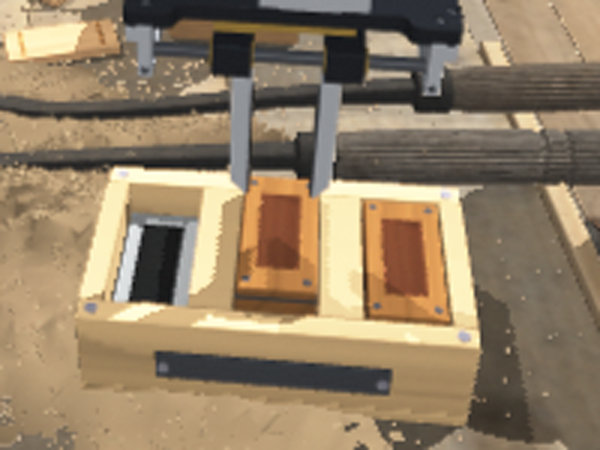

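The cassette has sprung up, centred between the fingers at crop (278,240). Next I grip it.

jog_arm(
  moves=[
    [[-2.9,1.2,0,0,0.86,-0.3],[0,0,-8,0,0,0],[0,0,-14,0,0,0],[0,0,-14,0,0,0],[0,0,-4,0,0,0]],
  ],
  gripper=0.7,
  squeeze=20,
)

```text
clock: 4.25
eef_pos: [490.1, 182.5, 91.6]
eef_rot: [2.969, 1.563, 2.837]
wrist_force: [-0.0, -0.1, 0.1]
finger_gap: 79.0
```

```bash
python3 -c "
from h import *
togo(492,183,92,-7.5)"
```

```text
t 4.2 pos [490.1 182.5  91.6] jaw -7.6 F [-0.  -0.1  0.1] gap 79.0 j6 0.41
shift [1.9 0.5 0.4] turn [-0.13 -0.41  0.08]
```

jog_arm(
  moves=[
    [[1.9,0.5,0,0,0,0],[0,0,0,0,0,0],[0,0,0,0,0,0],[0,0,0,0,0,0],[0,0,0,0,0,0]],
  ],
  gripper=-0.2,
)

```text
clock: 4.75
eef_pos: [492.1, 183.1, 91.2]
eef_rot: [3.037, 1.563, 2.905]
wrist_force: [-0.5, 0.0, -1.3]
finger_gap: 47.9
```

jog_arm(
  moves=[
    [[0,0,0,0,0,0],[0,0,0,0,0,0],[0,0,10,0,0,0],[0,0,10,0,0,0],[0,0,10,0,0,0]],
  ],
)

```text
clock: 5.25
eef_pos: [491.8, 182.9, 122.9]
eef_rot: [3.099, 1.562, 2.967]
wrist_force: [-0.7, 0.5, -1.6]
finger_gap: 48.2
```

```bash
python3 -c "
from h import *
togo(493.4,-214.8,33,-8.2)"
```

```text
t 5.2 pos [491.8 182.9 122.9] jaw -7.6 F [-0.7  0.5 -1.6] gap 48.2 j6 0.41
shift [   1.6 -397.7  -89.9] turn [-0.09 -0.51 -0.61]
```

jog_arm(
  moves=[
    [[0,0,40,0,-0.5,-0.6],[0,0,40,0,0,0],[0,-20,25,0,0,0],[0,-40,0,0,0,0],[0,-40,0,0,0,0]],
  ],
)

```text
clock: 5.75
eef_pos: [490.4, 83.5, 237.9]
eef_rot: [0.699, 1.566, 0.561]
wrist_force: [1.6, 0.3, -1.4]
finger_gap: 47.6
```

jog_arm(
  moves=[
    [[0,-45,0,0,0,0],[0,-45,0,0,0,0],[0,-45,0,0,0,0],[0,-40,0,0,0,0],[0,-30,0,0,0,0]],
  ],
)

```text
clock: 6.25
eef_pos: [488.2, -129.8, 244.0]
eef_rot: [0.342, 1.561, 0.206]
wrist_force: [0.3, 0.9, -2.1]
finger_gap: 48.2
```

```bash
python3 -c "
from h import *
togo(493.4,-214.8,200,-8.2)"
```

```text
t 6.2 pos [ 488.2 -129.8  244. ] jaw -7.8 F [ 0.3  0.9 -2.1] gap 48.2 j6 -0.2
shift [  5.2 -85.  -44. ] turn [-0.12  0.57 -0.38]
```

jog_arm(
  moves=[
    [[2.5,-35,0,0,0.5,-0.4],[2.5,-35,0,0,0,0],[0,-6,0,0,0,0],[0,0,0,0,0,0],[0,0,0,0,0,0]],
  ],
)

```text
clock: 6.75
eef_pos: [491.6, -211.3, 247.9]
eef_rot: [0.568, 1.567, 0.42]
wrist_force: [0.5, -0.1, -0.7]
finger_gap: 47.8
```

Run:
```python
from h import *
togo(493.4,-214.8,150,-8.2)
im,d=manip.camera('side'); t,d2=manip.camera('top')
cv2.imwrite('pics/s3.png',np.hstack([cv2.resize(im[90:240,200:350],(400,400)),cv2.resize(t[150:270,260:380],(400,400))]))
```

```text
t 6.8 pos [ 491.6 -211.3  247.9] jaw -8.5 F [ 0.5 -0.1 -0.7] gap 47.8 j6 -0.33
shift [  1.8  -3.5 -97.9] turn [-0.08  0.17  0.3 ]
```

View pics/s3.png

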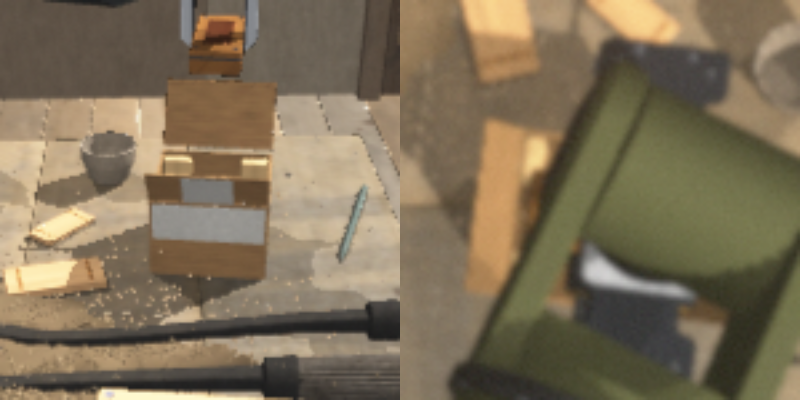

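jog_arm(
  moves=[
    [[1.8,-3.5,-20,0,0,0.3],[0,0,-30,0,0,0],[0,0,-30,0,0,0],[0,0,-15,0,0,0],[0,0,-5,0,0,0]],
  ],
)

```text
clock: 7.35
eef_pos: [494.6, -209.5, 147.3]
eef_rot: [0.093, 1.563, -0.042]
wrist_force: [-1.0, -0.0, -1.7]
finger_gap: 48.2
```

jog_arm(
  moves=[
    [[0,0,0,0,0,0]],
  ],
)

```text
clock: 7.45
eef_pos: [494.6, -208.8, 147.1]
eef_rot: [0.16, 1.564, 0.025]
wrist_force: [0.7, -0.3, -1.7]
finger_gap: 47.9
```

```bash
python3 -c "
from h import *
togo(493.4,-214.8,33,-8.2)"
```

```text
t 7.5 pos [ 494.6 -208.8  147.1] jaw -7.7 F [ 0.7 -0.3 -1.7] gap 47.9 j6 -0.34
shift [  -1.2   -6.  -114.1] turn [-0.01  0.38 -0.49]
```

jog_arm(
  moves=[
    [[-1.2,-6,0,0,0.3,-0.5],[0,0,0,0,0,0],[0,0,-15,0,0,0],[0,0,-8,0,0,0],[0,0,0,0,0,0]],
  ],
)

```text
clock: 7.95
eef_pos: [495.1, -215.7, 127.9]
eef_rot: [-0.266, 1.563, -0.41]
wrist_force: [0.5, -0.1, -0.8]
finger_gap: 47.8
```

```bash
python3 -c "
from h import *
togo(493.4,-214.8,33,-8.2)"
```

```text
t 8.0 pos [ 495.1 -215.7  127.9] jaw -8.2 F [ 0.5 -0.1 -0.8] gap 47.8 j6 -0.34
shift [ -1.7   0.9 -94.9] turn [0.17 0.39 0.02]
```

jog_arm(
  moves=[
    [[-1.7,0.9,-8,0,0.4,0],[0,0,-10,0,0,0],[0,0,-10,0,0,0],[0,0,-5,0,0,0],[0,0,0,0,0,0]],
  ],
)

```text
clock: 8.45
eef_pos: [493.5, -214.8, 93.0]
eef_rot: [-1.412, 1.567, -1.556]
wrist_force: [0.6, 0.2, -1.1]
finger_gap: 47.9
```

```bash
python3 -c "
from h import *
togo(493.4,-214.8,33,-8.2)"
```

```text
t 8.4 pos [ 493.5 -214.8   93. ] jaw -8.2 F [ 0.6  0.2 -1.1] gap 47.9 j6 -0.33
shift [ -0.1   0.  -60. ] turn [0.19 0.   0.03]
```

jog_arm(
  moves=[
    [[0,0,-15,0,0,0],[0,0,-15,0,0,0],[0,0,-12,0,0,0],[0,0,-8,0,0,0],[0,0,0,0,0,0]],
  ],
)

```text
clock: 8.95
eef_pos: [494.1, -215.2, 41.8]
eef_rot: [-1.048, 1.566, -1.192]
wrist_force: [-0.1, 0.0, -1.0]
finger_gap: 47.7
```

jog_arm(
  moves=[
    [[0,0,-3,0,0,0],[0,0,-2,0,0,0],[0,0,0,0,0,0]],
  ],
)

```text
clock: 9.25
eef_pos: [494.7, -215.4, 37.5]
eef_rot: [-0.883, 1.565, -1.026]
wrist_force: [-0.6, 0.5, -1.1]
finger_gap: 48.0
```

jog_arm(
  moves=[
    [[-1,0.5,-4,0,0,0],[0,0,-2,0,0,0],[0,0,0,0,0,0]],
  ],
)

```text
clock: 9.55
eef_pos: [493.9, -215.1, 32.1]
eef_rot: [-0.808, 1.564, -0.952]
wrist_force: [-0.1, 0.1, 0.8]
finger_gap: 47.7
```

jog_arm(
  moves=[
    [[0,0,0,0,0,0],[0,0,0,0,0,0],[0,0,0,0,0,0],[0,0,20,0,0,0],[0,0,30,0,0,0]],
  ],
  gripper=0.45,
)

```text
clock: 10.05
eef_pos: [492.3, -214.3, 79.9]
eef_rot: [-1.847, 1.568, -1.99]
wrist_force: [0.7, -0.0, -0.0]
finger_gap: 68.2
```

jog_arm(
  moves=[
    [[0,0,45,0,0,0],[0,0,45,0,0,0],[0,0,45,0,0,0],[0,45,10,0,0,0],[0,45,0,0,0,0]],
  ],
)

```text
clock: 10.55
eef_pos: [491.9, -125.7, 234.1]
eef_rot: [-0.741, 1.565, -0.891]
wrist_force: [0.3, 0.8, -0.5]
finger_gap: 68.1
```

jog_arm(
  moves=[
    [[0,45,0,0,0,0],[0,45,0,0,0,0],[0,45,0,0,0,0],[0,45,0,0,0,0],[0,40,-5,0,0,0]],
  ],
  gripper=-1,
)

```text
clock: 11.05
eef_pos: [490.8, 102.7, 231.7]
eef_rot: [-0.308, 1.56, -0.46]
wrist_force: [0.3, -0.4, -0.5]
finger_gap: 31.5
```

Run:
```python
from h import *
togo(492,183,150,-7.5)
for n in ('side','top'):
  t,d=manip.camera(n); np.save(f'pics/{n}4.npy',d); cv2.imwrite(f'pics/{n}4.png',t)
C=cloud('top',d);h=cv2.cvtColor(t,cv2.COLOR_BGR2HSV);v,u=np.mgrid[:384,:512]
c0=np.array([493.4,-214.8]);a=np.radians(-8.2);ex=np.array([np.cos(a),np.sin(a)]);ey=np.array([-ex[1],ex[0]])
q=C[...,:2]-c0;X=q@ex;Y=q@ey;z=C[...,2]
k=(abs(X)<56)&(abs(Y)<53)&(z>18)&(z<36)
print(k.sum(),'X',np.percentile(X[k],[2,50,98]).round(1),'Y',np.percentile(Y[k],[2,50,98]).round(1),'z',np.percentile(z[k],[5,50,95]).round(1))
crect('top',k,28,'cassette',200)
cv2.imwrite('pics/c4.png',cv2.resize(t[170:260,260:380],(800,600)))
```

```text
t 11.1 pos [490.8 102.7 231.7] jaw -8.7 F [ 0.3 -0.4 -0.5] gap 31.5 j6 0.29
shift [  1.2  80.3 -81.7] turn [0.27 0.56 1.2 ]
793 X [-24.8  -1.1  23.1] Y [-48.8  -1.7  48.2] z [25.3 28.9 32.5]
top cassette [315. 217.] ctr [ 492.5 -215. ] cm 492.4 -215.1 size [101.2  48.3] ang 81.8
```

View pics/c4.png

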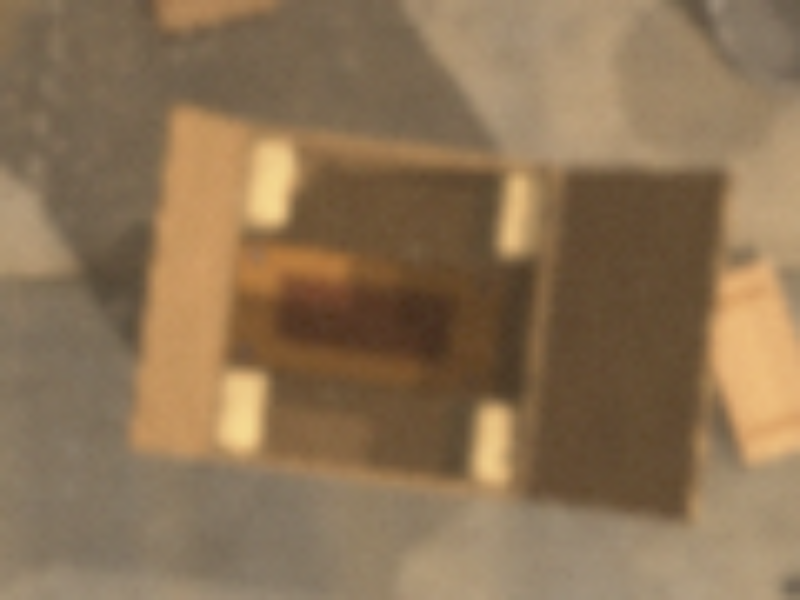

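The first cassette lies flat in the pocket at crop (365,315), with centre and angle within about 1 mm and 0.1°. Next I press the empty middle platform back down.

jog_arm(
  moves=[
    [[0,35,-20,0,0.5,1],[0,30,-30,0,0,0],[0,5,-30,0,0,0],[0,0,-30,0,0,0],[0,0,-10,0,0,0]],
  ],
)

```text
clock: 11.65
eef_pos: [491.2, 175.9, 109.0]
eef_rot: [-0.583, 1.565, -0.712]
wrist_force: [0.4, -0.2, 0.2]
finger_gap: 0.2
```

jog_arm(
  moves=[
    [[0,0,-5,0,0,0]],
  ],
)

```text
clock: 11.75
eef_pos: [491.3, 175.4, 103.7]
eef_rot: [-0.696, 1.565, -0.825]
wrist_force: [1.1, -0.6, 1.1]
finger_gap: 0.7
```

```bash
python3 -c "
from h import *
togo(492,183,57,-7.5)"
```

```text
t 11.8 pos [491.3 175.4 103.7] jaw -7.4 F [ 1.1 -0.6  1.1] gap 0.7 j6 0.41
shift [  0.7   7.6 -46.7] turn [ 0.24  0.22 -0.11]
```

jog_arm(
  moves=[
    [[0.7,7.6,0,0.2,0.2,0],[0,0,-10,0,0,0],[0,0,-10,0,0,0],[0,0,-8,0,0,0],[0,0,-6,0,0,0]],
  ],
)

```text
clock: 12.25
eef_pos: [494.3, 183.1, 71.4]
eef_rot: [0.377, 1.565, 0.246]
wrist_force: [-3.0, -0.1, 5.1]
finger_gap: 0.2
```

jog_arm(
  moves=[
    [[0,0,-4,0,0,0],[0,0,-4,0,0,0],[0,0,-4,0,0,0]],
  ],
)

```text
clock: 12.55
eef_pos: [494.3, 183.2, 58.8]
eef_rot: [0.399, 1.565, 0.268]
wrist_force: [-3.0, -0.2, 7.5]
finger_gap: 0.4
```

jog_arm(
  moves=[
    [[0,0,-2.5,0,0,0],[0,0,-1.5,0,0,0]],
  ],
)

```text
clock: 12.75
eef_pos: [494.5, 183.2, 56.8]
eef_rot: [0.391, 1.565, 0.261]
wrist_force: [-17.1, -3.6, 37.4]
finger_gap: 0.6
```

jog_arm(
  moves=[
    [[0,0,15,0,0,0],[0,0,25,0,0,0],[-10,2,20,0,0,0],[-35,4,0,0,0,0],[-30,4,0,0,0,0]],
  ],
)

```text
clock: 13.25
eef_pos: [419.7, 192.6, 118.2]
eef_rot: [0.347, 1.563, 0.214]
wrist_force: [0.1, 0.2, -0.4]
finger_gap: 0.4
```

jog_arm(
  moves=[
    [[0,0,0,0,0,0],[0,0,0,0,0,0]],
  ],
)

```text
clock: 13.45
eef_pos: [418.0, 192.9, 118.4]
eef_rot: [0.346, 1.562, 0.215]
wrist_force: [1.1, 0.6, 0.1]
finger_gap: 0.2
```

Run:
```python
from h import *
togo(414.4,193,89,-7.5)
im,d=manip.camera('side'); C=cloud('side',d)
from h import cam
p,R,t=cam('side')
for P in [(492,183,46),(492,165,46),(492,183,63),(571,175,46)]:
  c=R@np.array(P,float)+t; u,v=int(p['fx']*c[0]/c[2]+p['cx']),int(p['fy']*c[1]/c[2]+p['cy']); print(P,u,v,C[v-2:v+3,u-2:u+3].reshape(-1,3).mean(0).round(1))
cv2.imwrite('pics/s5.png',cv2.resize(im[180:330,200:400],None,fx=2,fy=2))
```

```text
t 13.4 pos [418.  192.9 118.4] jaw -7.5 F [1.1 0.6 0.1] gap 0.2 j6 0.49
shift [ -3.6   0.1 -29.4] turn [-0.11  0.49  0.02]
(492, 183, 46) 293 271 [493.3 183.8  47.4]
(492, 165, 46) 292 264 [493.6 165.3  47.8]
(492, 183, 63) 293 264 [491.6 165.5  47.8]
(571, 175, 46) 252 269 [572.3 177.   48.2]
```

The middle platform reads z≈47.6, the same as the untouched one, so it has latched. Next I press the second cassette.

jog_arm(
  moves=[
    [[-3.6,0,-8,0,0.5,0],[0,0,-10,0,0,0],[0,0,-6,0,0,0],[0,0,-5,0,0,0],[0,0,-4,0,0,0]],
  ],
)

```text
clock: 14.0
eef_pos: [415.9, 192.2, 81.8]
eef_rot: [2.779, 1.568, 2.646]
wrist_force: [-4.2, -3.5, 12.7]
finger_gap: 0.2
```

jog_arm(
  moves=[
    [[0,0,-2,0,0,0]],
  ],
)

```text
clock: 14.1
eef_pos: [416.3, 192.4, 80.7]
eef_rot: [2.745, 1.568, 2.612]
wrist_force: [-18.1, -5.5, 50.8]
finger_gap: 0.4
```

jog_arm(
  moves=[
    [[0,0,12,0,0,0],[0,0,20,0,0,0],[0,0,12,0,0,0],[0,0,0,0,0,0],[0,0,0,0,0,0]],
  ],
  gripper=0.7,
)

```text
clock: 14.6
eef_pos: [416.4, 192.1, 124.6]
eef_rot: [3.014, 1.567, 2.881]
wrist_force: [0.8, 0.3, -0.6]
finger_gap: 36.8
```

jog_arm(
  moves=[
    [[0,0,0,0,0,0],[0,0,0,0,0,0],[0,0,0,0,0,0]],
  ],
)

```text
clock: 14.9
eef_pos: [415.7, 191.9, 122.7]
eef_rot: [-3.002, 1.565, -3.135]
wrist_force: [-0.2, 0.8, -0.3]
finger_gap: 61.0
```

```bash
python3 -c "
from h import *
togo(414.4,193,91.5,-7.5)
im,d=manip.camera('side');C=cloud('side',d);k=(abs(C[...,0]-414)<15)&(abs(C[...,1]-205)<30)&(C[...,2]>50)&(C[...,2]<95)
print(np.percentile(C[k][:,2],[5,50,95]))"
```

```text
t 14.9 pos [415.7 191.9 122.7] jaw -7.7 F [-0.2  0.8 -0.3] gap 61.0 j6 0.48
shift [ -1.3   1.1 -31.2] turn [ 0.   -0.34  0.15]
[85.48605864 86.93025155 88.4057864 ]
```

Its top is at 87 mm, so it is proud.

jog_arm(
  moves=[
    [[-1.3,1.1,0,0,-0.3,0],[0,0,0,0,0,0],[0,0,-12,0,0,0],[0,0,-12,0,0,0],[0,0,-5,0,0,0]],
  ],
)

```text
clock: 15.45
eef_pos: [414.2, 193.1, 91.3]
eef_rot: [1.156, 1.571, 1.022]
wrist_force: [0.6, -0.3, -0.7]
finger_gap: 79.9
```

```bash
python3 -c "
from h import *
togo(414.4,193,91.5,-7.5)"
```

```text
t 15.4 pos [414.2 193.1  91.3] jaw -7.6 F [ 0.6 -0.3 -0.7] gap 79.9 j6 0.49
shift [ 0.2 -0.1  0.2] turn [-0.01  0.    0.15]
```

jog_arm(
  moves=[
    [[0,0,0,0,0,0],[0,0,0,0,0,0],[0,0,0,0,0,0],[0,0,0,0,0,0],[0,0,0,0,0,0]],
  ],
  gripper=-0.2,
)

```text
clock: 15.95
eef_pos: [414.5, 193.0, 90.5]
eef_rot: [-1.514, 1.571, -1.647]
wrist_force: [0.3, -0.1, -1.1]
finger_gap: 47.8
```

jog_arm(
  moves=[
    [[0,0,0,0,0,0],[0,0,10,0,0,0],[0,0,20,0,0,0],[0,0,40,0,0,0],[0,0,40,0,0,0]],
  ],
)

```text
clock: 16.45
eef_pos: [411.5, 191.9, 200.7]
eef_rot: [-2.65, 1.56, -2.784]
wrist_force: [-0.2, 0.7, -1.5]
finger_gap: 47.8
```

jog_arm(
  moves=[
    [[0,-20,25,0,0,0],[10,-40,0,0,0,0],[15,-45,0,0,0,0],[15,-45,0,0,0,0],[15,-45,0,0,0,0]],
  ],
)

```text
clock: 16.95
eef_pos: [466.3, -5.1, 235.6]
eef_rot: [-1.027, 1.57, -1.152]
wrist_force: [1.5, 0.5, -1.3]
finger_gap: 47.8
```

jog_arm(
  moves=[
    [[10,-45,0,0,0,0],[10,-45,0,0,0,0],[0,-45,0,0,0,0],[0,-20,0,0,0,0],[0,0,0,0,0,0]],
  ],
)

```text
clock: 17.45
eef_pos: [485.2, -170.9, 237.2]
eef_rot: [2.754, 1.569, 2.624]
wrist_force: [-0.2, -0.0, -0.5]
finger_gap: 48.0
```

```bash
python3 -c "
from h import *
togo(493.4,-214.8,120,-8.2)"
```

```text
t 17.4 pos [ 485.2 -170.9  237.2] jaw -7.4 F [-0.2 -0.  -0.5] gap 48.0 j6 -0.28
shift [   8.2  -43.9 -117.2] turn [-0.04 -0.07 -0.76]
```

jog_arm(
  moves=[
    [[4.5,-25,0,0,0,-0.7],[3.7,-19,0,0,0,0],[0,0,-20,0,0,0],[0,0,-25,0,0,0],[0,0,-20,0,0,0]],
  ],
)

```text
clock: 17.95
eef_pos: [494.8, -214.3, 174.2]
eef_rot: [0.076, 1.568, -0.065]
wrist_force: [0.9, -0.1, -1.6]
finger_gap: 48.2
```

jog_arm(
  moves=[
    [[0,0,-10,0,0,0],[0,0,0,0,0,0]],
  ],
)

```text
clock: 18.15
eef_pos: [494.3, -212.8, 162.0]
eef_rot: [1.921, 1.569, 1.782]
wrist_force: [0.2, 0.1, -1.2]
finger_gap: 47.4
```

```bash
python3 -c "
from h import *
togo(493.4,-214.8,120,-8.2)"
```

```text
t 18.1 pos [ 494.3 -212.8  162. ] jaw -8.0 F [ 0.2  0.1 -1.2] gap 47.4 j6 -0.34
shift [ -0.9  -2.  -42. ] turn [-0.11 -0.02 -0.24]
```

jog_arm(
  moves=[
    [[-0.9,-2,0,0,0,-0.2],[0,0,-15,0,0,0],[0,0,-15,0,0,0],[0,0,-8,0,0,0],[0,0,0,0,0,0]],
  ],
)

```text
clock: 18.65
eef_pos: [495.5, -215.3, 128.2]
eef_rot: [-0.046, 1.565, -0.188]
wrist_force: [-0.7, 0.1, -1.4]
finger_gap: 47.8
```

```bash
python3 -c "
from h import *
togo(493.4,-214.8,55.5,-8.2)"
```

```text
t 18.6 pos [ 495.5 -215.3  128.2] jaw -8.1 F [-0.7  0.1 -1.4] gap 47.8 j6 -0.34
shift [ -2.1   0.5 -72.7] turn [ 0.07  0.34 -0.09]
```

jog_arm(
  moves=[
    [[-2.3,0.5,-5,0,0.3,0],[0,0,-15,0,0,0],[0,0,-15,0,0,0],[0,0,-12,0,0,0],[0,0,0,0,0,0]],
  ],
)

```text
clock: 19.15
eef_pos: [494.2, -215.5, 82.8]
eef_rot: [-0.534, 1.565, -0.676]
wrist_force: [0.5, -1.1, -1.8]
finger_gap: 48.0
```

jog_arm(
  moves=[
    [[0,0,-8,0,0,0],[0,0,-4,0,0,0],[0,0,-2,0,0,0],[0,0,0,0,0,0]],
  ],
)

```text
clock: 19.55
eef_pos: [494.9, -215.8, 69.2]
eef_rot: [-0.5, 1.563, -0.641]
wrist_force: [-0.7, -0.3, -2.0]
finger_gap: 47.7
```

jog_arm(
  moves=[
    [[-1.5,1,-4,0,0.4,0],[0,0,-5,0,0,0],[0,0,-2.5,0,0,0],[0,0,-1.5,0,0,0],[0,0,0,0,0,0]],
  ],
)

```text
clock: 20.05
eef_pos: [493.5, -214.8, 55.6]
eef_rot: [-1.573, 1.566, -1.714]
wrist_force: [0.0, -0.7, -1.6]
finger_gap: 48.1
```

jog_arm(
  moves=[
    [[0,0,-1,0,0,0],[0,0,0,0,0,0]],
  ],
)

```text
clock: 20.25
eef_pos: [493.7, -215.0, 55.4]
eef_rot: [-1.459, 1.565, -1.6]
wrist_force: [-0.5, 0.2, -0.9]
finger_gap: 47.7
```

jog_arm(
  moves=[
    [[0,0,0,0,0,0],[0,0,0,0,0,0],[0,0,0,0,0,0],[0,0,15,0,0,0],[0,0,30,0,0,0]],
  ],
  gripper=0.45,
)

```text
clock: 20.75
eef_pos: [492.3, -214.3, 98.4]
eef_rot: [-2.494, 1.565, -2.636]
wrist_force: [0.0, 0.0, 0.9]
finger_gap: 68.0
```

jog_arm(
  moves=[
    [[0,0,45,0,0,0],[0,0,45,0,0,0],[0,0,25,0,0,0],[-10,45,0,0,0,0],[-15,45,0,0,0,0]],
  ],
)

```text
clock: 21.25
eef_pos: [467.5, -125.7, 221.2]
eef_rot: [-1.42, 1.566, -1.567]
wrist_force: [0.2, 0.6, 0.7]
finger_gap: 68.0
```

jog_arm(
  moves=[
    [[-15,45,0,0,0,0],[-15,45,0,0,0,0],[-15,45,0,0,0,0],[-10,45,0,0,0,0],[0,45,-5,0,0,0]],
  ],
  gripper=-1,
)

```text
clock: 21.75
eef_pos: [407.9, 106.6, 217.9]
eef_rot: [-0.627, 1.564, -0.777]
wrist_force: [0.7, -0.0, 0.2]
finger_gap: 31.4
```

jog_arm(
  moves=[
    [[0,35,-25,0,0,0],[0,20,-25,0,0,0],[0,0,-25,0,0,0],[0,0,-10,0,0,0],[0,0,0,0,0,0]],
  ],
)

```text
clock: 22.25
eef_pos: [406.5, 168.9, 131.3]
eef_rot: [-0.223, 1.561, -0.366]
wrist_force: [0.2, -0.8, 0.0]
finger_gap: 0.7
```

```bash
cat > look.py <<'E'
from h import *
import sys
t,d=manip.camera('top'); C=cloud('top',d);h=cv2.cvtColor(t,cv2.COLOR_BGR2HSV);v,u=np.mgrid[:384,:512]
c0=np.array([493.4,-214.8]);a=np.radians(-8.2);ex=np.array([np.cos(a),np.sin(a)]);ey=np.array([-ex[1],ex[0]])
q=C[...,:2]-c0;X=q@ex;Y=q@ey;z=C[...,2]; H=float(sys.argv[1])
k=(abs(X)<35)&(abs(Y)<53)&(abs(z-H)<9)
print('X',np.percentile(X[k],[2,50,98]).round(1),'Y',np.percentile(Y[k],[2,50,98]).round(1),'z',np.percentile(z[k],[5,50,95]).round(1))
print('tilt fit',np.linalg.lstsq(np.column_stack([X[k],Y[k],1+0*X[k]]),z[k],rcond=None)[0].round(3))
crect('top',k,H,'stack',200)
b=(u>240)&(u<345)&(v>100)&(v<190)&(h[...,1]>108)&(h[...,2]>135)
crect('top',cv2.morphologyEx(b.astype(np.uint8),cv2.MORPH_OPEN,np.ones((3,3))),10,'board',150)
cv2.imwrite('pics/'+sys.argv[2],cv2.resize(t[130:260,250:400],(750,600),interpolation=cv2.INTER_CUBIC))
E
python3 look.py 52 c6.png; python3 -c "
from h import *
togo(414.4,193,57,-7.5)"
```

```text
X [-24.5  -0.9  22.9] Y [-48.4   0.4  49.6] z [49.2 52.8 56.3]
tilt fit [ 1.0000e-03 -3.0000e-03  5.2748e+01]
top stack [315. 217.] ctr [ 492.3 -214.2] cm 492.3 -214.0 size [102.1  48.3] ang 82.1
top board [329. 154.] ctr [ 657.5 -256.9] cm 657.6 -256.9 size [72.7 35.3] ang 47.7
top board [288. 154.] ctr [ 658.5 -151.3] cm 659.5 -151.8 size [104.5  51.3] ang 11.5
t 22.3 pos [406.8 168.8 132. ] jaw -8.2 F [-0.6  0.5 -0.2] gap 0.9 j6 0.46
shift [  7.6  24.2 -75. ] turn [0.17 0.55 0.71]
```

The stack is square with its top at 52.7 mm. Next I press the last platform.

jog_arm(
  moves=[
    [[7.6,24.2,0,0.2,0.5,0.7],[0,0,0,0,0,0],[0,0,-15,0,0,0],[0,0,-15,0,0,0],[0,0,0,0,0,0]],
  ],
)

```text
clock: 22.8
eef_pos: [417.7, 191.6, 107.3]
eef_rot: [0.465, 1.561, 0.33]
wrist_force: [-0.5, -0.2, 0.2]
finger_gap: 0.5
```

```bash
python3 -c "
from h import *
togo(414.4,193,57,-7.5)"
```

```text
t 22.8 pos [417.7 191.6 107.3] jaw -7.7 F [-0.5 -0.2  0.2] gap 0.5 j6 0.49
shift [ -3.3   1.4 -50.3] turn [-0.18  0.52  0.23]
```

jog_arm(
  moves=[
    [[-3.3,1.4,-5,0,0.5,0],[0,0,-12,0,0,0],[0,0,-10,0,0,0],[0,0,-8,0,0,0],[0,0,-5,0,0,0]],
  ],
)

```text
clock: 23.3
eef_pos: [415.7, 192.6, 68.0]
eef_rot: [0.947, 1.564, 0.81]
wrist_force: [-1.2, 0.3, 5.4]
finger_gap: 0.4
```

jog_arm(
  moves=[
    [[0,0,-3,0,0,0],[0,0,0,0,0,0]],
  ],
)

```text
clock: 23.5
eef_pos: [415.7, 192.6, 64.3]
eef_rot: [0.977, 1.564, 0.841]
wrist_force: [-1.6, 0.3, 5.0]
finger_gap: 0.3
```

jog_arm(
  moves=[
    [[0,0,-4,0,0,0],[0,0,-3,0,0,0],[0,0,-1.5,0,0,0]],
  ],
)

```text
clock: 23.8
eef_pos: [415.9, 192.7, 56.9]
eef_rot: [0.936, 1.564, 0.799]
wrist_force: [-11.0, -3.5, 32.6]
finger_gap: 0.7
```

jog_arm(
  moves=[
    [[0,0,20,0,0,0],[0,0,40,0,0,0],[0,-20,40,0,0,0],[5,-40,15,0,0,-8],[15,-45,0,0,0,-8]],
  ],
)

```text
clock: 24.3
eef_pos: [434.0, 87.5, 175.9]
eef_rot: [1.179, 1.566, 0.765]
wrist_force: [0.9, 0.9, -1.6]
finger_gap: 0.5
```

jog_arm(
  moves=[
    [[25,-42,0,0,0,-8],[25,-42,0,0,0,-8],[30,-40,0,0,0,-8],[30,-40,0,0,0,-8],[30,-40,0,0,0,-8]],
  ],
  gripper=0.7,
)

```text
clock: 24.8
eef_pos: [572.8, -121.2, 177.8]
eef_rot: [0.937, 1.562, -0.204]
wrist_force: [-0.3, 1.6, 0.2]
finger_gap: 37.0
```

Run:
```python
from h import *
togo(658.5,-151.8,100,-77.5)
im,d=manip.camera('side'); C=cloud('side',d);p,R,t=cam('side')
for P in [(414,193,46),(492,183,46),(571,175,46)]:
  c=R@np.array(P,float)+t; u,v=int(p['fx']*c[0]/c[2]+p['cx']),int(p['fy']*c[1]/c[2]+p['cy']); print(P,u,v,C[v-2:v+3,u-2:u+3].reshape(-1,3).mean(0).round(1))
k=(C[...,2]>5)&(C[...,2]<16)&(abs(C[...,0]-658)<75)&(abs(C[...,1]+150)<45)
crect('side',k,10,'board',60)
```

```text
t 24.8 pos [ 572.8 -121.2  177.8] jaw -65.4 F [-0.3  1.6  0.2] gap 37.0 j6 0.87
shift [ 85.7 -30.6 -77.8] turn [  0.15   0.46 -12.08]
(414, 193, 46) 334 274 [416.1 194.3  47.7]
(492, 183, 46) 293 271 [493.4 184.1  47.7]
(571, 175, 46) 252 269 [572.3 176.3  47.6]
side board [215. 196.] ctr [ 672.9 -137.5] cm 668.4 -143.1 size [128.4  68.4] ang 11.8
```

jog_arm(
  moves=[
    [[35,-12,0,0,0,-6],[35,-12,0,0,0,-6],[10,-4,-10,0,0,0],[0,0,-20,0,0,0],[0,0,-10,0,0,0]],
  ],
)

```text
clock: 25.35
eef_pos: [657.4, -158.5, 132.5]
eef_rot: [0.547, 1.566, -0.831]
wrist_force: [-0.2, 0.2, -0.7]
finger_gap: 78.9
```

jog_arm(
  moves=[
    [[0,0,0,0,0,0],[0,0,0,0,0,0]],
  ],
)

```text
clock: 25.55
eef_pos: [656.6, -158.2, 131.3]
eef_rot: [0.013, 1.568, -1.364]
wrist_force: [-0.1, -0.2, 1.1]
finger_gap: 80.1
```

Run:
```python
from h import *
togo(658.5,-151.8,21,-77.5)
im,d=manip.camera('side');t,d2=manip.camera('top')
h=cv2.cvtColor(im,cv2.COLOR_BGR2HSV);print(h[190:200,205:235:6].tolist()[::4])
cv2.imwrite('pics/s7.png',np.hstack([cv2.resize(im[130:230,170:290],(480,400),interpolation=cv2.INTER_CUBIC),cv2.resize(t[120:200,250:314],(320,400),interpolation=cv2.INTER_CUBIC)]))
cv2.imwrite('pics/side7.png',im)
```

```text
t 25.6 pos [ 656.6 -158.2  131.3] jaw -78.9 F [-0.1 -0.2  1.1] gap 80.1 j6 1.09
shift [   1.9    6.4 -110.3] turn [0.16 0.04 1.43]
[[[20, 85, 242], [23, 73, 253], [23, 71, 253], [23, 73, 253], [15, 115, 195]], [[23, 73, 253], [24, 61, 254], [23, 69, 253], [22, 75, 252], [16, 115, 197]], [[22, 78, 252], [22, 78, 252], [16, 116, 198], [15, 117, 157], [15, 115, 148]]]
```

View pics/s7.png

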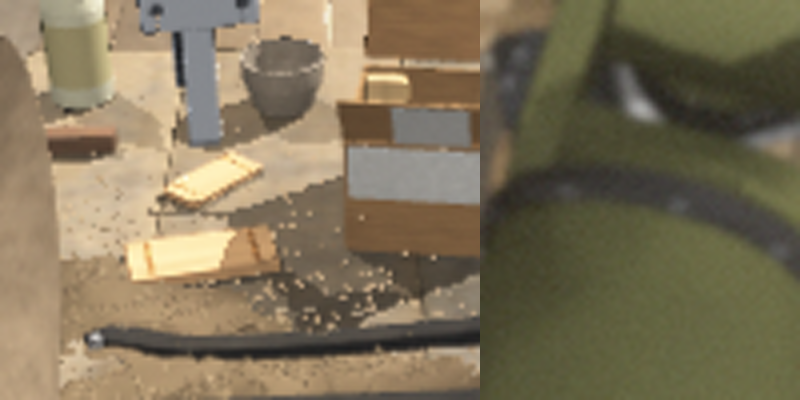

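The side view shows the board at crop (205,255), unmoved. I'll cast its corners as a second estimate.

Run:
```python
from h import *
P=[ray('side',170+a/4,130+b/4,z)[:2] for a,b,z in [(133,282,0),(279,271,0),(272,228,10),(126,245,10)]]
print(np.round(P,1)); print(np.mean(P,0)); e=np.subtract(P[0],P[1]);f=np.subtract(P[3],P[2]); print([ (np.hypot(*g).round(1),np.degrees(np.arctan2(g[1],g[0])).round(1)) for g in(e,f)])
im=cv2.imread('pics/side7.png');h=cv2.cvtColor(im,cv2.COLOR_BGR2HSV);v,u=np.mgrid[:384,:512]
m=(u>196)&(u<244)&(v>182)&(v<205)&((h[...,2]>235)|(h[...,1]>108)&(h[...,2]>140))
crect('side',cv2.morphologyEx(m.astype(np.uint8),cv2.MORPH_OPEN,np.ones((2,2))),8,'board',100)
```

```text
[[ 705.8 -129.4]
 [ 607.5 -139.2]
 [ 613.1 -178.1]
 [ 713.1 -159.9]]
[ 659.87880202 -151.68375127]
[(np.float64(98.8), np.float64(5.7)), (np.float64(101.6), np.float64(10.3))]
side board [221. 195.] ctr [ 658.2 -144.2] cm 657.8 -144.6 size [99.5 57.9] ang 10.6
```

jog_arm(
  moves=[
    [[2.2,6.6,0,0,0,1.2],[0,0,-20,0,0,0],[0,0,-30,0,0,0],[0,0,-25,0,0,0],[0,0,-10,0,0,0]],
  ],
)

```text
clock: 26.15
eef_pos: [661.7, -149.6, 51.2]
eef_rot: [0.906, 1.558, -0.444]
wrist_force: [0.3, 0.9, 0.4]
finger_gap: 80.0
```

```bash
python3 -c "
from h import *
togo(659,-151.6,21,-77.7)"
```

```text
t 26.1 pos [ 661.7 -149.6   51.2] jaw -77.3 F [0.3 0.9 0.4] gap 80.0 j6 1.08
shift [ -2.7  -2.  -30.2] turn [ 0.33  0.68 -0.36]
```

jog_arm(
  moves=[
    [[-2.7,-2,0,0.3,0.7,-0.4],[0,0,-8,0,0,0],[0,0,-10,0,0,0],[0,0,-5,0,0,0],[0,0,-1,0,0,0]],
  ],
)

```text
clock: 26.65
eef_pos: [660.2, -151.5, 28.7]
eef_rot: [0.925, 1.568, -0.431]
wrist_force: [-0.7, -0.6, -0.3]
finger_gap: 79.6
```

```bash
python3 -c "
from h import *
togo(659,-151.6,21,-77.7)"
```

```text
t 26.6 pos [ 660.2 -151.5   28.7] jaw -77.7 F [-0.7 -0.6 -0.3] gap 79.6 j6 1.08
shift [-1.2 -0.1 -7.7] turn [ 0.06  0.12 -0.01]
```

jog_arm(
  moves=[
    [[-1,0,-4,0,0,0],[0,0,-2.5,0,0,0],[0,0,0,0,0,0]],
  ],
)

```text
clock: 26.95
eef_pos: [659.3, -151.6, 22.1]
eef_rot: [0.963, 1.568, -0.392]
wrist_force: [-0.7, 0.9, -0.1]
finger_gap: 79.7
```

jog_arm(
  moves=[
    [[0,0,0,0,0,0],[0,0,0,0,0,0],[0,0,0,0,0,0],[0,0,0,0,0,0],[0,0,0,0,0,0]],
  ],
  gripper=-0.2,
  squeeze=10,
)

```text
clock: 27.45
eef_pos: [659.6, -151.7, 22.8]
eef_rot: [0.995, 1.567, -0.361]
wrist_force: [0.7, -0.4, 0.1]
finger_gap: 48.1
```

jog_arm(
  moves=[
    [[0,0,0,0,0,0],[0,0,10,0,0,0],[0,0,20,0,0,0],[0,0,40,0,0,0],[0,0,40,0,0,0]],
  ],
)

```text
clock: 27.95
eef_pos: [656.7, -150.9, 131.7]
eef_rot: [-2.013, 1.565, 2.914]
wrist_force: [-0.1, -0.2, 0.1]
finger_gap: 47.5
```

```bash
python3 -c "
from h import *
togo(493.4,-214.8,230,-8.2)"
```

```text
t 27.9 pos [ 656.7 -150.9  131.7] jaw -77.7 F [-0.1 -0.2  0.1] gap 47.5 j6 1.08
shift [-163.3  -63.9   98.3] turn [ 0.14 -0.36 69.49]
```

Board gripped at a 48 mm gap. Next I carry it over the carton, turning as it goes.

jog_arm(
  moves=[
    [[0,0,40,0,0,8],[0,0,30,0,0,8],[-10,0,15,0,0,8],[-20,-10,0,0,0,8],[-25,-10,0,0,0,8]],
  ],
)

```text
clock: 28.45
eef_pos: [602.6, -170.2, 231.4]
eef_rot: [0.18, 1.562, -0.451]
wrist_force: [0.5, -0.6, -0.5]
finger_gap: 47.5
```

jog_arm(
  moves=[
    [[-25,-10,0,0,0,8],[-25,-10,0,0,0,8],[-20,-10,0,0,0,8],[-10,-5,0,0,0,4],[0,0,0,0,0,0]],
  ],
)

```text
clock: 28.95
eef_pos: [517.1, -207.0, 236.8]
eef_rot: [0.028, 1.557, -0.091]
wrist_force: [0.5, -0.4, -0.8]
finger_gap: 48.1
```

Run:
```python
from h import *
togo(493.4,-214.8,230,-8.2)
im,d=manip.camera('side');cv2.imwrite('pics/s8.png',cv2.resize(im[70:230,170:330],(640,560),interpolation=cv2.INTER_CUBIC))
```

```text
t 28.9 pos [ 517.1 -207.   236.8] jaw -6.8 F [ 0.5 -0.4 -0.8] gap 48.1 j6 -0.33
shift [-23.7  -7.8  -6.8] turn [ 0.08  0.8  -1.36]
```

View pics/s8.png

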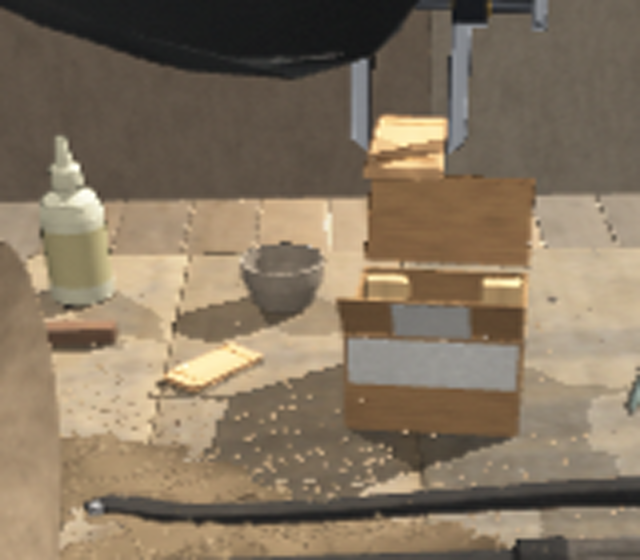

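Run:
```python
from h import *
im,d=manip.camera('side');C=cloud('side',d)
a=np.radians(-6.8);ex=np.array([np.cos(a),np.sin(a)]);ey=np.array([-ex[1],ex[0]])
q=C[...,:2]-np.array([517.1,-207]);X=q@ex;Y=q@ey;z=C[...,2]
k=(abs(X)<20)&(abs(Y)<70)&(z>190)&(z<245)
for y in range(-65,70,10):
  kk=k&(abs(Y-y)<5); print(y,kk.sum(),np.percentile(z[kk],[5,50,95]).round(1) if kk.sum() else '')
```

```text
-65 0 
-55 0 
-45 17 [222.8 223.9 224.7]
-35 18 [223.7 224.3 225.2]
-25 21 [223.1 223.9 224.9]
-15 22 [223.4 224.1 224.6]
-5 21 [223.  224.2 225. ]
5 27 [223.1 223.9 224.8]
15 18 [222.6 223.7 224.5]
25 23 [223.3 223.9 224.8]
35 26 [222.8 224.3 224.8]
45 40 [214.4 223.4 224.7]
55 48 [215.  219.6 224.1]
65 0
```

Run:
```python
from h import *
im,d=manip.camera('side');C=cloud('side',d)
s,R=st();a=np.arctan2(R[1,2],R[0,2]);ex=np.array([np.cos(a),np.sin(a)]);ey=np.array([-ex[1],ex[0]])
q=C[...,:2]-s['eef_pos'][:2];X=q@ex;Y=q@ey;z=C[...,2];o=s['eef_pos'][2]-12.8
f=(abs(X)<20)&(abs(Y)<75)&(z>o-9)&(z<o-3);g=(abs(X)<20)&(abs(Y)<75)&(abs(z-o)<2.5)
print('front face Y',np.percentile(Y[f],[10,50,90]),'top Y',np.percentile(Y[g],[1,99]))
w=(abs(X)<40)&(abs(Y)<45)&(abs(Y)>15)&(abs(z-o)<3);print('X',np.percentile(X[w],[1,99]))
togo(493.4,-214.8,230,-8.2)
```

```text
front face Y [49.63686203 51.04764933 52.5965482 ] top Y [-46.20654186  52.61734794]
X [-22.54856458  23.52606572]
t 29.1 pos [ 518.4 -206.2  236.1] jaw -7.0 F [ 0.   0.8 -1.6] gap 47.9 j6 -0.33
shift [-25.   -8.6  -6.1] turn [ 0.06  0.79 -1.23]
```

jog_arm(
  moves=[
    [[-13,-5,0,0,0.8,-1.2],[-12,-3.5,0,0,0,0],[0,0,-20,0,0,0],[0,0,-30,0,0,0],[0,0,-20,0,0,0]],
  ],
)

```text
clock: 29.6
eef_pos: [491.6, -215.4, 166.5]
eef_rot: [-0.876, 1.567, -1.024]
wrist_force: [0.6, -0.2, -0.4]
finger_gap: 47.9
```

jog_arm(
  moves=[
    [[0,0,-10,0,0,0],[0,0,0,0,0,0]],
  ],
)

```text
clock: 29.8
eef_pos: [489.8, -215.2, 154.0]
eef_rot: [-2.301, 1.568, -2.45]
wrist_force: [0.2, -0.7, -0.5]
finger_gap: 47.8
```

```bash
python3 -c "
from h import *
togo(493,-214.8,75,-8.2)"
```

```text
t 29.8 pos [ 489.8 -215.2  154. ] jaw -8.6 F [ 0.2 -0.7 -0.5] gap 47.8 j6 -0.33
shift [  3.2   0.4 -79. ] turn [ 0.09 -0.1   0.37]
```

jog_arm(
  moves=[
    [[3.2,0.4,0,0,0,0.4],[0,0,-15,0,0,0],[0,0,-15,0,0,0],[0,0,-8,0,0,0],[0,0,0,0,0,0]],
  ],
)

```text
clock: 30.3
eef_pos: [495.4, -215.8, 120.0]
eef_rot: [-0.658, 1.564, -0.799]
wrist_force: [-0.1, 0.1, -0.6]
finger_gap: 48.0
```

```bash
python3 -c "
from h import *
togo(493,-214.8,75,-8.2)"
```

```text
t 30.3 pos [ 495.4 -215.8  120. ] jaw -8.1 F [-0.1  0.1 -0.6] gap 48.0 j6 -0.33
shift [ -2.4   1.  -45. ] turn [ 0.28  0.27 -0.09]
```

jog_arm(
  moves=[
    [[-2.4,1,-5,0.2,0.3,0],[0,0,-10,0,0,0],[0,0,-8,0,0,0],[0,0,-6,0,0,0],[0,0,0,0,0,0]],
  ],
)

```text
clock: 30.8
eef_pos: [493.5, -215.1, 90.6]
eef_rot: [-0.895, 1.568, -1.036]
wrist_force: [0.4, 0.3, -0.8]
finger_gap: 47.8
```

jog_arm(
  moves=[
    [[0,0,-5,0,0,0],[0,0,-3,0,0,0],[0,0,0,0,0,0]],
  ],
)

```text
clock: 31.1
eef_pos: [493.6, -215.1, 82.0]
eef_rot: [-0.879, 1.568, -1.02]
wrist_force: [1.0, -1.4, -0.5]
finger_gap: 47.9
```

jog_arm(
  moves=[
    [[0,0,-4,0,0,0],[0,0,-2,0,0,0],[0,0,-1,0,0,0],[0,0,0,0,0,0]],
  ],
)

```text
clock: 31.5
eef_pos: [493.9, -215.3, 74.8]
eef_rot: [-0.762, 1.567, -0.903]
wrist_force: [-0.2, -0.9, -0.3]
finger_gap: 48.1
```

jog_arm(
  moves=[
    [[0,0,0,0,0,0],[0,0,0,0,0,0],[0,0,0,0,0,0],[0,0,15,0,0,0],[0,0,30,0,0,0]],
  ],
  gripper=0.45,
)

```text
clock: 32.0
eef_pos: [492.3, -214.5, 117.7]
eef_rot: [-3.028, 1.568, 3.113]
wrist_force: [0.7, -0.7, 0.5]
finger_gap: 67.9
```

jog_arm(
  moves=[
    [[0,0,45,0,0,0],[0,0,45,0,0,0],[0,25,15,0,0,0],[0,45,0,0,0,0],[0,45,0,0,0,0]],
  ],
)

```text
clock: 32.5
eef_pos: [492.2, -100.3, 230.9]
eef_rot: [-0.567, 1.567, -0.715]
wrist_force: [0.8, 0.8, -0.5]
finger_gap: 68.3
```

jog_arm(
  moves=[
    [[0,45,0,0,0,0],[0,40,0,0,0,0],[0,10,0,0,0,0],[0,0,0,0,0,0],[0,0,0,0,0,0]],
  ],
  gripper=-1,
)

```text
clock: 33.0
eef_pos: [491.4, 1.6, 232.3]
eef_rot: [-0.261, 1.565, -0.404]
wrist_force: [0.2, 0.3, -0.2]
finger_gap: 31.7
```

```bash
python3 look.py 62 c9.png
python3 - <<'E'
from h import *
togo(506,-80,120,-8.2)
t,d=manip.camera('top'); C=cloud('top',d)
im,ds=manip.camera('side'); S=cloud('side',ds)
c0=np.array([493.4,-214.8]);a=np.radians(-8.2);ex=np.array([np.cos(a),np.sin(a)]);ey=np.array([-ex[1],ex[0]])
for n,D in(('top',C),('side',S)):
  q=D[...,:2]-c0;X=q@ex;Y=q@ey;z=D[...,2]
  for s in(-1,1):
    k=(z>96)&(z<180)&(abs(X)<50)&(s*Y>40)&(s*Y<110); zz=z[k];yy=s*Y[k]
    if k.sum()>20: print(n,'flap',s,k.sum(),'y',np.percentile(yy,[2,98]).round(1),'z',np.percentile(zz,[2,98]).round(1),np.polyfit(zz,yy,1).round(2))
E
```

```text
X [-24.1  -0.8  22.9] Y [-49.7  -1.   48.5] z [59.6 62.8 66. ]
tilt fit [-1.6000e-02 -1.0000e-03  6.2776e+01]
top stack [316. 217.] ctr [ 492.5 -214.9] cm 492.4 -215.4 size [103.4  48.1] ang 81.7
top board [328. 154.] ctr [ 657.1 -257.3] cm 657.3 -257.1 size [71.9 35.3] ang 47.4
t 33.0 pos [491.4   1.3 232.2] jaw -8.3 F [ 0.   1.1 -0.2] gap 28.1 j6 0.07
shift [  14.6  -81.3 -112.2] turn [0.13 0.29 0.07]
top flap -1 1118 y [ 58.4 103.4] z [ 97.7 152.5] [  0.8  -19.65]
top flap 1 449 y [59.3 84. ] z [ 96.5 133.1] [ 0.66 -4.3 ]
side flap -1 535 y [ 57.  101.7] z [ 97.3 150.2] [  0.81 -20.14]
side flap 1 319 y [64.9 87.1] z [ 96.8 130.8] [0.62 4.99]
```

View pics/c9.png

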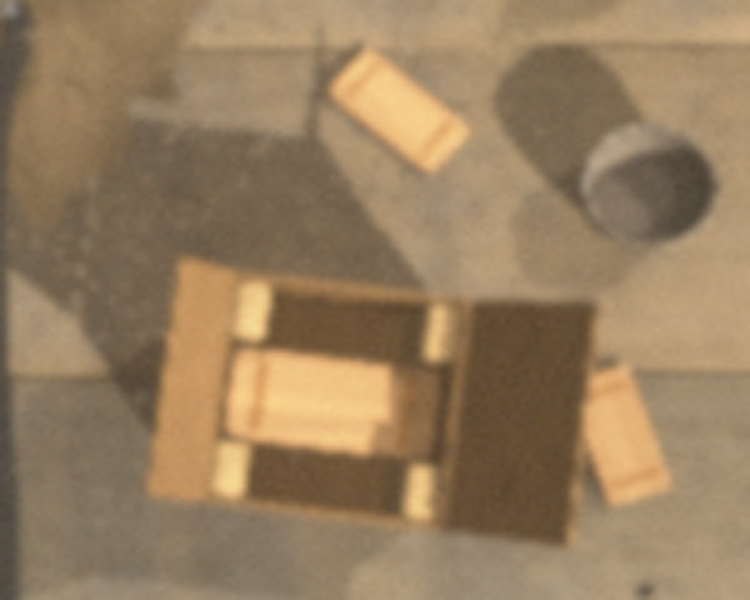

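The board lies squarely on the stack at crop (335,400), top at 62.8 mm. The short flap leans out at about 124° on the left, and the long flap at about 128° on the right. Next I fold the short flap.

jog_arm(
  moves=[
    [[5,-40,0,0,0,0],[5,-35,-25,0,0,0],[5,-25,-30,0,0,0],[0,-5,-30,0,0,0],[0,0,-10,0,0,0]],
  ],
)

```text
clock: 33.65
eef_pos: [506.7, -112.8, 135.9]
eef_rot: [-0.193, 1.561, -0.344]
wrist_force: [-1.1, 0.1, -0.0]
finger_gap: 0.7
```

jog_arm(
  moves=[
    [[0,0,0,0,0,0]],
  ],
)

```text
clock: 33.75
eef_pos: [506.2, -113.3, 135.1]
eef_rot: [-0.207, 1.563, -0.359]
wrist_force: [0.4, 0.5, 0.9]
finger_gap: 0.3
```

```bash
python3 -c "
from h import *
togo(508,-110,134,-8.2)"
```

```text
t 33.8 pos [ 506.2 -113.3  135.1] jaw -8.7 F [0.4 0.5 0.9] gap 0.3 j6 -0.14
shift [ 1.8  3.3 -1.1] turn [0.16 0.43 0.5 ]
```

jog_arm(
  moves=[
    [[0,-10,0,0.1,0.4,0.4],[-1.4,-10,0,0,0,0],[-1.4,-10,1,0,0,0],[-1.4,-8,1,0,0,0],[0,0,0,0,0,0]],
  ],
)

```text
clock: 34.25
eef_pos: [503.2, -154.3, 141.9]
eef_rot: [-0.254, 1.565, -0.397]
wrist_force: [0.6, 0.6, 0.4]
finger_gap: 0.2
```

```bash
cat > fl.py <<'E'
from h import *
s,R=st();a=np.radians(-8.2);ex=np.array([np.cos(a),np.sin(a)]);ey=np.array([-ex[1],ex[0]]);q=s['eef_pos'][:2]-np.array([493.4,-214.8])
print('carton x',(q@ex).round(1),'y',(q@ey).round(1),'tipz',(s['eef_pos'][2]-19).round(1),'F',s['wrist_force'].round(1),'t',s['clock'])
im,ds=manip.camera('side'); S=cloud('side',ds)
q=S[...,:2]-np.array([493.4,-214.8]);X=q@ex;Y=q@ey;z=S[...,2]
for xs in((-55,-25),(25,55)):
  k=(X>xs[0])&(X<xs[1])&(z>87)&(z<145)&(Y>0)&(Y<100)
  print(k.sum(),'Y',np.percentile(Y[k],[2,98]).round(1),'z',np.percentile(z[k],[2,50,98]).round(1))
E
python3 fl.py
```

```text
carton x 1.1 y 61.3 tipz 122.9 F [0.6 0.6 0.4] t 34.25
221 Y [45.9 59.3] z [ 88.7 113.8 137. ]
211 Y [46.2 59.8] z [ 89.6 112.5 136. ]
```

jog_arm(
  moves=[
    [[-1.5,-11,-1,0,0,0],[-1.4,-10,-5,0,0,0],[-1.2,-8,-8,0,0,0],[0,-1,-8,0,0,0],[0,0,-4,0,0,0]],
  ],
)

```text
clock: 34.8
eef_pos: [498.9, -186.7, 114.1]
eef_rot: [-0.285, 1.564, -0.428]
wrist_force: [-0.9, -0.8, 1.4]
finger_gap: 0.5
```

```bash
python3 fl.py
```

```text
carton x 1.5 y 28.6 tipz 95.1 F [-0.9 -0.8  1.4] t 34.8
129 Y [10.1 60.1] z [88.2 92.4 96.6]
132 Y [11.6 59.3] z [87.3 92.8 96.9]
```

jog_arm(
  moves=[
    [[0,0,-3,0,0,0],[0,0,-2,0,0,0],[0,0,-1.5,0,0,0],[0,0,0,0,0,0]],
  ],
)

```text
clock: 35.25
eef_pos: [499.0, -186.3, 109.4]
eef_rot: [-0.427, 1.563, -0.569]
wrist_force: [-0.1, -0.1, 1.1]
finger_gap: 0.4
```

```bash
python3 fl.py
```

```text
carton x 1.5 y 29.0 tipz 90.4 F [-0.1 -0.1  1.1] t 35.25
106 Y [ 9.9 59.7] z [87.7 89.7 91.2]
103 Y [ 9.9 58.8] z [87.2 89.7 91.5]
```

jog_arm(
  moves=[
    [[0,0,-2,0,0,0],[0,0,-1.5,0,0,0],[0,0,0,0,0,0]],
  ],
)

```text
clock: 35.6
eef_pos: [499.5, -186.3, 109.5]
eef_rot: [-0.474, 1.561, -0.614]
wrist_force: [0.1, 0.1, 0.8]
finger_gap: 0.4
```

jog_arm(
  moves=[
    [[0,0,-3,0,0.4,0],[0,0,-3,0,0,0]],
  ],
)

```text
clock: 35.8
eef_pos: [500.3, -186.4, 108.2]
eef_rot: [-0.975, 1.562, -1.114]
wrist_force: [-23.9, 8.4, 49.7]
finger_gap: 0.2
```

```bash
python3 fl.py
```

```text
carton x 2.8 y 29.1 tipz 89.2 F [-23.9   8.4  49.7] t 35.8
100 Y [12.1 59.9] z [87.6 89.5 91. ]
106 Y [ 7.9 59.8] z [87.3 89.3 91.3]
```

Short flap closed against its stop. Next I go round to the long flap.

jog_arm(
  moves=[
    [[0,0,15,0,0,0],[0,0,40,0,0,0],[0,0,40,0,0,0],[-3,-25,20,0,0,0],[-5,-40,0,0,0,0]],
  ],
)

```text
clock: 36.35
eef_pos: [492.2, -248.4, 227.8]
eef_rot: [-1.031, 1.563, -1.164]
wrist_force: [-0.2, -0.3, -0.7]
finger_gap: 0.2
```

jog_arm(
  moves=[
    [[-6,-40,0,0,0,0],[-6,-35,0,0,0,0],[-2,-15,0,0,0,0],[0,0,0,0,0,0],[0,0,0,0,0,0]],
  ],
)

```text
clock: 36.85
eef_pos: [477.4, -343.0, 226.8]
eef_rot: [-1.0, 1.563, -1.135]
wrist_force: [-0.6, 0.4, -0.8]
finger_gap: 0.4
```

```bash
sed -i 's/(Y>0)&(Y<100)/(Y>-115)\&(Y<30)/;s/z<145/z<175/' fl.py; python3 fl.py; python3 -c "
from h import *
togo(475.7,-337.5,144,-8.2)"
```

```text
carton x 2.5 y -129.2 tipz 207.8 F [-0.6  0.4 -0.8] t 36.85
307 Y [-100.    25.3] z [ 88.4 116.7 149.7]
300 Y [-100.6   28.1] z [ 88.8 116.9 149.2]
t 36.9 pos [ 477.5 -342.8  226.9] jaw -7.7 F [ 0.9 -0.4 -0.1] gap 0.5 j6 -0.55
shift [ -1.8   5.3 -82.9] turn [ 0.42  0.2  -0.53]
```

jog_arm(
  moves=[
    [[-2,2,-25,0.4,0.2,-0.5],[0,0,-30,0,0,0],[0,0,-20,0,0,0],[0,0,-5,0,0,0],[0,0,0,0,0,0]],
  ],
)

```text
clock: 37.4
eef_pos: [478.1, -334.1, 146.1]
eef_rot: [-0.345, 1.568, -0.481]
wrist_force: [-0.1, -0.1, -0.1]
finger_gap: 0.1
```

jog_arm(
  moves=[
    [[1.5,12,0,0,0,0],[1.8,12,0,0,0,0],[1.8,12,0,0,0,0],[1.5,8,0,0,0,0],[0,0,0,0,0,0]],
  ],
)

```text
clock: 37.9
eef_pos: [486.9, -285.5, 150.3]
eef_rot: [-0.463, 1.562, -0.597]
wrist_force: [-0.3, -0.6, -0.8]
finger_gap: 0.5
```

```bash
python3 fl.py
```

```text
carton x 3.6 y -70.9 tipz 131.3 F [-0.3 -0.6 -0.8] t 37.9
313 Y [-61.1  26.7] z [ 88.6 124.3 166.9]
302 Y [-60.8  27.4] z [ 88.5 124.2 166.1]
```

jog_arm(
  moves=[
    [[1,11,3,0,0,0],[1,11,3,0,0,0],[1,12,0,0,0,0],[1,11,-5,0,0,0],[1,6,-8,0,0,0]],
  ],
)

```text
clock: 38.45
eef_pos: [492.2, -231.8, 144.0]
eef_rot: [-0.471, 1.561, -0.607]
wrist_force: [-0.6, -0.0, 0.7]
finger_gap: 0.5
```

```bash
python3 fl.py
```

```text
carton x 1.2 y -17.0 tipz 125.0 F [-0.6 -0.   0.7] t 38.45
90 Y [-53.2  28.8] z [ 87.9  92.3 133.6]
85 Y [-47.   28.3] z [ 88.3  91.8 134.2]
```

jog_arm(
  moves=[
    [[0,3,-8,0,0.3,0],[0,1,-9,0,0,0],[0,0,-7,0,0,0],[0,0,-4,0,0,0],[0,0,0,0,0,0]],
  ],
)

```text
clock: 39.0
eef_pos: [491.9, -226.3, 112.9]
eef_rot: [-1.281, 1.567, -1.416]
wrist_force: [-6.3, 6.2, 16.0]
finger_gap: 0.5
```

```bash
python3 fl.py
```

```text
carton x 0.2 y -11.6 tipz 93.9 F [-6.3  6.2 16. ] t 39.0
165 Y [-52.2  29.1] z [88.6 93.2 95.3]
162 Y [-51.9  29.1] z [89.2 93.3 95.1]
```

jog_arm(
  moves=[
    [[0,0,-1.5,0,0,0],[0,0,0,0,0,0]],
  ],
)

```text
clock: 39.25
eef_pos: [491.8, -226.3, 113.2]
eef_rot: [-1.122, 1.568, -1.257]
wrist_force: [-2.4, 1.8, 3.9]
finger_gap: 0.6
```

jog_arm(
  moves=[
    [[0,0,15,0,0,0],[0,0,40,0,0,0],[0,0,40,0,0,0],[-40,20,20,0,0,0],[-40,30,0,0,0,0]],
  ],
)

```text
clock: 39.75
eef_pos: [410.9, -178.0, 228.6]
eef_rot: [-2.701, 1.568, -2.84]
wrist_force: [-0.4, -0.0, 0.7]
finger_gap: 0.6
```

jog_arm(
  moves=[
    [[-20,45,0,0,0,0],[0,45,0,0,0,0],[0,40,0,0,0,0],[0,0,0,0,0,0],[0,0,0,0,0,0]],
  ],
)

```text
clock: 40.25
eef_pos: [386.1, -43.3, 228.7]
eef_rot: [-1.388, 1.569, -1.529]
wrist_force: [0.5, -0.7, -0.2]
finger_gap: 0.3
```

Run:
```python
from h import *
im,ds=manip.camera('side');t,dt=manip.camera('top')
a=np.radians(-8.2);ex=np.array([np.cos(a),np.sin(a)]);ey=np.array([-ex[1],ex[0]])
for n,d in(('side',ds),('top',dt)):
  S=cloud(n,d);q=S[...,:2]-np.array([493.4,-214.8]);X=q@ex;Y=q@ey;z=S[...,2]
  for nm,lo,hi in(('long',-54,14),('short',24,54)):
    k=(abs(X)<50)&(Y>lo)&(Y<hi)&(z>70)&(z<130); print(n,nm,k.sum(),np.polyfit(Y[k],z[k],1).round(4),z[k].min().round(1),z[k].max().round(1))
S=cloud('side',ds);p,R,tt=cam('side')
for P in [(414,193,46),(492,183,46),(571,175,46)]:
  c=R@np.array(P,float)+tt; u,v=int(p['fx']*c[0]/c[2]+p['cx']),int(p['fy']*c[1]/c[2]+p['cy']); print(P,S[v-2:v+3,u-2:u+3].reshape(-1,3).mean(0).round(1))
cv2.imwrite('pics/f.png',np.hstack([cv2.resize(im[110:330,190:370],(400,490)),cv2.resize(t[120:290,100:400],(400,490))]))
print(manip.read_state()['wrist_force'],manip.read_state()['eef_pos'])
```

```text
side long 395 [-6.0000e-04  9.4008e+01] 91.4 96.8
side short 195 [-9.60000e-03  9.04093e+01] 87.4 92.7
top long 1224 [-5.00000e-04  9.51338e+01] 90.1 101.1
top short 531 [-5.20000e-03  9.13076e+01] 85.8 96.7
(414, 193, 46) [421.7 213.7  68.3]
(492, 183, 46) [493.3 183.9  47.5]
(571, 175, 46) [572.3 176.5  47.7]
[-0.11448166  0.40549952  0.1948065 ] [386.09127639 -44.1031264  228.5799385 ]
```

View pics/f.png

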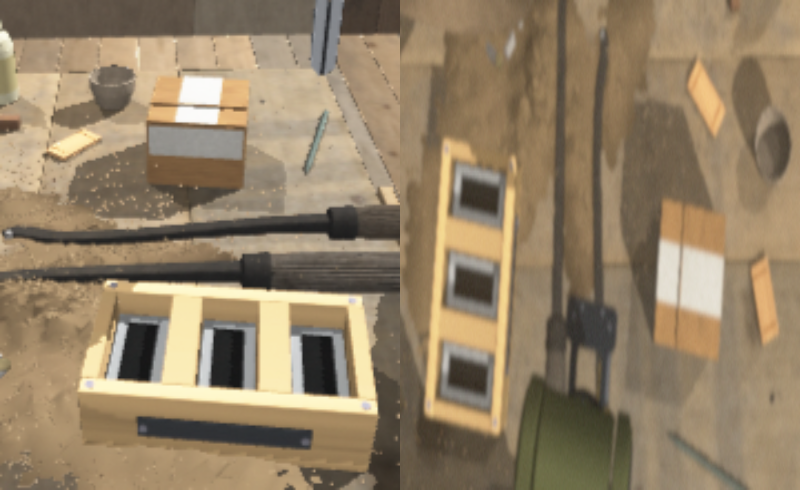

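Flaps are flat (slopes ≤0.01), the cup stands and the carton is closed. One platform sample reads oddly, so I'll check it with medians.

Run:
```python
from h import *
for n in('side','top'):
  im,d=manip.camera(n);S=cloud(n,d)
  for x,y in((414.4,193),(492,183),(571,173)):
    k=(abs(S[...,0]-x)<15)&(abs(S[...,1]-y)<35); print(n,x,k.sum(),np.percentile(S[k][:,2],[2,25,50,75,98]).round(1))
```

```text
side 414.4 420 [45.7 46.8 47.4 48.  49.1]
side 492 410 [45.8 47.  47.7 48.3 49.6]
side 571 400 [45.9 47.  47.6 48.2 49.4]
top 414.4 337 [43.9 47.1 48.5 49.9 52.5]
top 492 334 [44.2 47.2 48.3 49.8 52.6]
top 571 332 [44.1 47.1 48.3 49.8 52.2]
```

All three platforms are level at the latched height.

```bash
python3 -c "
from cell import manip
print(manip.sign_off())"
```

```text
the job is handed in; nothing more can be done
None
```

The job is finished and handed in at about 40 s on the robot's clock; `sign_off` gave no verdict. Two cassettes were present (the far bay was already empty). I pressed out both, stacked them in the pocket and laid the cover board on top. Then I folded the short flap, then the long one.

**Last checks:**
- **Stack:** it measured within about 1.5 mm and 0.5° of square before closing, with the board's top at 62.8 mm (62 expected). It can't be seen now that the carton is shut.
- **Flaps:** both lie flat, with slopes of 0.01 or less.
- **Dock:** all three platforms are level with each other in both cameras, at about 47.5–48.5 mm. That is latched height (46) plus the camera's usual offset of about 2 mm.
- **Cup and arm:** the cup is standing, and the arm is clear and touching nothing.

**Disagreement:** one single-patch depth reading at the nearest platform came out at 68 mm. I took medians over a wider area in both cameras, and those showed it down like the others.

**Force:** the highest wrist force I saw was about 80 N, when the first cassette was pressed to its stop (limit 120 N). I read it only at the end of each move.

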